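# Put the sanding blocks away in the carousel

### The arm

A 6-joint arm with a two-finger parallel gripper is mounted at the origin on the work surface. World frame = base frame: x ahead of the robot, y to its left, z up, the work surface at z = 0. Lengths are in mm, angles in rad, forces in N, time in s.
With the tool pointing down it reaches from about 275 to 750 mm from the base axis. Payload 10.2 kg.
Tool frame: the origin (TCP) lies at the very end of the fingers, on their centre line; the grasp point (between the pads) lies 19 mm behind it; x points along the fingers, y is the direction in which the jaws open and shut, and the axes are right-handed (so a half turn about x gives the same grasp; the last joint's range is limited). The gripper opens to 85 mm and grips with 20 to 120 N. Pads are 22 mm wide; open, the fingers measure 114 mm over their backs; the gripper's body (76 mm by 85 mm) begins 54 mm behind the grasp point. The pads swing forward as they close: fully open they stand 13 mm farther back than shut.
Start: joints at [0.908, 0.313, 1.498, -0, 1.331, -0.223], TCP at [223.536, 475.039, 193.994] pointing down, gripper open.
Joint ranges: [-2.94, 2.94], [-0.97, 2.17], [0.19, 2.56], [-1.23, 4.37], [0.02, 3.11], [-2.88, 2.88]. Speed limits (rad/s): [2.39, 2.39, 3.01, 3.14, 3.14, 3.14].

### API

Orientations are given as a unit quaternion [w, x, y, z].
In Python, from rig import ctrl, viewer, order gives the robot as it stands. The module is installed in compiled form; this text tells all that it offers.
- The arm moves only by the tool carry_out, never from a script. Its argument "deltas" is a list of rows, each a list of 7 numbers: the gripper command: -1 is fully open, 1 is shut, values between are in proportion, then the shift along the tool's x, y, z in mm, then the turn, a rotation vector about the tool's x, y, z in degrees. A call has exactly 5 rows; each row is the pose to reach, as a shift and turn from the pose commanded when the call began, along the tool's axes at that moment; what a row does not reach only later rows make up. A row lasts 1/8 s, in which the tool goes at most 62.5 mm and 10.7 degrees, less where a joint would pass 70% of its speed; a pose out of reach is approached as far as the arm can. A call with a gripper value outside its range is refused whole. The fingers move at their own pace and stop on an object; "newtons" is the grip in N (left out, the last holds). Time passes only in rows, so rows that repeat a pose let the fingers close, or fill a call up. It gives the time, the measured TCP pose, the force and the opening at its end, in the units of the state.
- ctrl.sense(): the state, without advancing time (a new reading comes with each control period).
- viewer.capture(name): name is "scene" or "side" or "wrist"; returns the picture (480x640x3 uint8, red, green, blue); there is no depth.
- viewer.calibration(name): a dict with "fx", "fy", "cx", "cy" (pixels), "xyz" and "attitude" of the camera in the world; the wrist camera has in their place "T_tool_cam" (4x4, takes a point from camera to tool coordinates, whose origin is the TCP and whose axes are the tool frame's). Camera axes: x right, y down, z forward; pixel columns grow to the right and rows downward; lengths in mm; the calibration is good to about 2 mm. The wrist camera is an equidistant fisheye: a pixel r from the principal point sees the ray r / f radians off the axis. A picture is of the moment at which its call begins: read the wrist's pose just before it. calibration takes no time and is no camera call.
- order.finish_job(): hands the job in, once; it reports no verdict.
The state is a dict: "time_s": time; "joints": joint angles; "dq": joint speeds; "tau": joint torques, N m; "eef_pos": TCP position; "ee_rot": TCP orientation; "force": force on the tool from outside, world axes, zero at the start; "wrist_torque": the same for the moment, N m; "grip_width": opening from 0.0 (shut) to 1.0 (fully open).
Only numpy, scipy, OpenCV 4.12 (cv2) and the standard library are available. Lean on these libraries where they do the work, as an engineer would, in place of code of your own. Each camera call takes 0.05 s, during which the arm holds its last target. There are 200 camera calls.

### The job

Push the workbench carousel round by its rim pegs until the orange bin faces the white pointer on the base, then swing the red-tipped brake lever over to lock the turntable there. With it locked, put every yellow sanding block on the bench into the orange bin, then shut the bin's orange lid fully. Leave the other things on the bench as they are, and leave the bin facing the pointer with the brake on.

Things in the scene. Friction and masses are not known exactly. Their poses are not given: they have to be found in the camera images.
- carousel_base: Round plywood base of the carousel, 360 mm across, 20 mm high, fixed to the bench. Origin: centre of its underside on the bench, on the turntable's axis. Its -x axis points to its front, where a flat white pointer sticks out from under the turntable towards the robot (yaw within 0.15 rad of straight).
- turntable (a joint): Angle of the white turntable on the base (rad, anticlockwise from above, without end). At 0 or 2 pi the orange bin faces the white pointer, at pi the blue one does. Disc 430 mm across, top face 40 mm above the bench. It needs about 1 N at the rim, does not coast, and resists light pushes when the brake is on. Two bins, and four red pegs near the rim, stand on it.
- orange_bin_in (a point): Centre of the orange bin's inner floor, 44 mm above the bench, 101 mm from the turntable's axis. Axes: -x outwards from the turntable's axis (to the pointer when facing front), y along the bin, z up. Bin 122 mm (x) by 228 mm (y) outside, 114 by 220 mm inside, rim 56 mm above the inner floor (100 mm above the bench).
- bin_front (a point): Middle of the orange bin's outer face (it carries a white patch), 162 mm from the turntable's axis, 70 mm above the bench.
- peg0_top (a point): Top centre of a red upright peg near the turntable's rim: 16 mm thick, 85 mm tall, its top 125 mm above the bench, 188 mm from the turntable's axis. Pegs 0 and 1 stand on one free side between the bins, 97 mm apart, pegs 2 and 3 on the other side.
- peg1_top (a point): Top centre of a red upright peg near the turntable's rim: 16 mm thick, 85 mm tall, its top 125 mm above the bench, 188 mm from the turntable's axis. Pegs 0 and 1 stand on one free side between the bins, 97 mm apart, pegs 2 and 3 on the other side.
- peg2_top (a point): Top centre of a red upright peg near the turntable's rim: 16 mm thick, 85 mm tall, its top 125 mm above the bench, 188 mm from the turntable's axis. Pegs 0 and 1 stand on one free side between the bins, 97 mm apart, pegs 2 and 3 on the other side.
- peg3_top (a point): Top centre of a red upright peg near the turntable's rim: 16 mm thick, 85 mm tall, its top 125 mm above the bench, 188 mm from the turntable's axis. Pegs 0 and 1 stand on one free side between the bins, 97 mm apart, pegs 2 and 3 on the other side.
- brake_lever (a joint): Angle of the brake lever (rad): 0 released, leaning away from the robot 0.8 rad off upright; upright at 0.8; 2.0 to 2.2 when over, its steel cam pressing on the turntable's rim, leaning towards the robot 1.2 to 1.4 rad off upright. Its own weight (about 0.16 kg) makes it fall to either side of upright and keeps the brake pressed.
- lever_pivot (a point): Pivot of the brake lever, 58 mm above the bench, on a grey block right of the front of the carousel, 235 mm from the turntable's axis. Its x axis is level and lies in the lever's plane of swing, along the rim's tangent: the released lever leans to +x (mostly away from the robot), the locked one to -x. Its y axis points at the turntable's axis.
- lever_tip (a point): Centre of the 26 mm red ball at the end of the brake lever, 100 mm from the pivot; the bar is round, 16 mm thick.
- bin_lid (a joint): Angle of the orange bin's lid (rad): 0 shut flat on the rim, about 1.55 to 1.8 standing open at the start. Its hinge is stiff and the lid stays at any angle; about 2 N at its outer part moves it.
- bin_lid_hinge (a point): Middle of the lid's hinge, on top of the bin's wall nearest the turntable's axis (40 mm from it), 100 mm above the bench. Frame turns with the lid: the plate (122 by 228 by 6 mm) runs along -x, y is along the hinge, +z is the outer face, on top when shut. A black knob 28 mm across, 43 mm tall, stands on that face 92 mm from the hinge, at mid width.
- sander0: Yellow sanding block (there are two to four; an absent one has no pose). Sole 88 mm (its x) by 42 mm (its y), 16 mm thick, carrying a black grip rib 70 mm long (x), 14 mm wide (y) and 30 mm high: 46 mm in all. Origin: centre of the sole's underside; z points up through the rib. About 0.12 kg. Lies flat on the bench left or right of the carousel.
- sander1: Yellow sanding block (there are two to four; an absent one has no pose). Sole 88 mm (its x) by 42 mm (its y), 16 mm thick, carrying a black grip rib 70 mm long (x), 14 mm wide (y) and 30 mm high: 46 mm in all. Origin: centre of the sole's underside; z points up through the rib. About 0.12 kg. Lies flat on the bench left or right of the carousel.
- sander2: Yellow sanding block (there are two to four; an absent one has no pose). Sole 88 mm (its x) by 42 mm (its y), 16 mm thick, carrying a black grip rib 70 mm long (x), 14 mm wide (y) and 30 mm high: 46 mm in all. Origin: centre of the sole's underside; z points up through the rib. About 0.12 kg. Lies flat on the bench left or right of the carousel.
- sander3: Yellow sanding block (there are two to four; an absent one has no pose). Sole 88 mm (its x) by 42 mm (its y), 16 mm thick, carrying a black grip rib 70 mm long (x), 14 mm wide (y) and 30 mm high: 46 mm in all. Origin: centre of the sole's underside; z points up through the rib. About 0.12 kg. Lies flat on the bench left or right of the carousel.
- mug: Bystander: blue mug, 76 mm across, 90 mm tall, origin at centre of underside.
- glue: Bystander: white glue bottle, 54 mm across, 160 mm tall, origin at centre of underside.
- spray_can: Bystander: green spray can, 60 mm across, 170 mm tall, origin at centre of underside.
- tape: Bystander: blue roll of tape lying flat, 90 mm across, 30 mm high, origin at centre of underside.
- screwdriver: Bystander: screwdriver with a red handle, 180 mm long, lying along its x.
- hammer: Bystander: hammer, 270 mm long, lying along its x.
- offcut: Bystander: light wooden offcut, 120 by 50 by 30 mm, origin at centre of underside.
There are look-alikes about, which are no part of the job. Leave any green look-alike of the sander0 alone.

How it is judged (in metres and radians):
On the way, in this order (a step that is already met when the one before it is completed fails the run):
1. the orange bin faces the white pointer (y of bin_front in the frame of carousel_base between -0.025 and 0.025 m and x of bin_front in the frame of carousel_base below 0 m), for 0.2 s.
2. the brake lever is over and locks the turntable, the bin still facing the pointer (all of step 1 and value of joint brake_lever above 1.7 rad), for 0.2 s.
3. every sanding block is in the orange bin, with the brake on and the bin facing the pointer (all of step 2 and x of sander0 in the frame of orange_bin_in between -0.06 and 0.06 m and y of sander0 in the frame of orange_bin_in between -0.113 and 0.113 m and z of sander0 in the frame of orange_bin_in between -0.006 and 0.05 m and x of sander1 in the frame of orange_bin_in between -0.06 and 0.06 m and y of sander1 in the frame of orange_bin_in between -0.113 and 0.113 m and z of sander1 in the frame of orange_bin_in between -0.006 and 0.05 m and x of sander2 in the frame of orange_bin_in between -0.06 and 0.06 m and y of sander2 in the frame of orange_bin_in between -0.113 and 0.113 m and z of sander2 in the frame of orange_bin_in between -0.006 and 0.05 m and x of sander3 in the frame of orange_bin_in between -0.06 and 0.06 m and y of sander3 in the frame of orange_bin_in between -0.113 and 0.113 m and z of sander3 in the frame of orange_bin_in between -0.006 and 0.05 m), for 0.2 s.
At the end, for the whole second after the job is handed in: Every sanding block present lies at rest inside the orange bin below its rim; the lid is shut (within 0.06 rad); the middle of the bin's front is within 25 mm sideways of the line of the white pointer; the brake lever is over in its locked position (joint above 1.7 rad) (all of step 3 and value of joint bin_lid below 0.06 rad and velocity of joint turntable between -0.05 and 0.05 rad/s and linear speed of each of sander0, sander1, sander2, sander3 below 0.03 m/s); the robot touches nothing.
It fails at once if a bystander (mug, glue, spray can, tape, screwdriver, hammer, offcut) is moved more than 60 mm (distance of any of mug, glue, spray_can, tape, screwdriver, hammer, offcut from where it was at the start of the episode above 0.06 m).
It fails at once if the mug, glue bottle or spray can is knocked over (angle between any of mug, glue, spray_can's own z axis and vertical above 0.6 rad).
Of sander0, sander1, sander2, sander3 only 2 to 4 are there at a start; the rules pass over those that are not, and their reading is None.
At some moment in a run one of sander0, sander1, sander2, sander3 may be knocked a few centimetres aside while the robot is not near it.
Once in a run the grip may slacken for a moment while it holds something.
It also fails if it takes over 210 s, if anything falls off the work surface, if the arm or the gripper's body presses on something with over 40 N, if the wrist force passes 120 N, or if a joint passes its speed limit or range.

## Working session

There is one attempt and no reset: what is moved stays moved. The work goes in short steps, Python scripts to look and compute and a tool call to move; the robot and the scene stay as the last step left them, time stands still between calls to the robot, and variables do not carry over. Pictures are saved under pics/ and viewed, about 12 in all and at most 16, crops included, and the job is handed in when it is done.

Besides the shell and the picture viewer there is one more tool, called after "Request:" as name(argument=value, ...), one argument or row to a line, values as JSON. carry_out: Moves the arm, as the interface text tells. Its arguments: {"type":"object","properties":{"deltas":{"type":"array"},"newtons":{"type":"number"}},"required":["deltas"]}

```bash
mkdir -p pics
cat > h.py <<'E'
import numpy as np, cv2, os
from rig import ctrl, viewer, order
from scipy.spatial.transform import Rotation as R
def rot(q): return R.from_quat([q[1],q[2],q[3],q[0]]).as_matrix()
def snap(name,fn):
    s=ctrl.sense(); im=viewer.capture(name)
    cv2.imwrite('pics/'+fn+'.png',im[:,:,::-1]); return s,im
def camT(name,s=None):
    c=viewer.calibration(name)
    if name=='wrist':
        T=np.eye(4);T[:3,:3]=rot(s['ee_rot']);T[:3,3]=s['eef_pos'];T=T@np.array(c['T_tool_cam']);return c,T[:3,:3],T[:3,3]
    a=np.array(c['attitude'],float)
    return c,(rot(a) if a.size==4 else a.reshape(3,3)),np.array(c['xyz'],float)
def p2w(name,uv,z,s=None):
    "pixel -> world point at height z"
    c,Rm,t=camT(name,s); out=[]
    for u,v in np.atleast_2d(uv):
        d=np.array([(u-c['cx'])/c['fx'],(v-c['cy'])/c['fy'],1.])
        if name=='wrist':
            th=np.hypot(d[0],d[1]); d=np.array([*(d[:2]/max(th,1e-9)*np.sin(th)),np.cos(th)])
        w=Rm@d; out.append(t+w*(z-t[2])/w[2])
    return np.array(out).round(1)
def w2p(name,P,s=None):
    c,Rm,t=camT(name,s); out=[]
    for p in np.atleast_2d(P):
        q=Rm.T@(np.array(p,float)-t)
        if name=='wrist':
            r=np.hypot(q[0],q[1]);th=np.arctan2(r,q[2]);q=np.array([q[0]/r*th,q[1]/r*th,1])
        else: q=q/q[2]
        out.append([c['cx']+c['fx']*q[0],c['cy']+c['fy']*q[1]])
    return np.array(out).round(1)
def delta(target,rotvec_world_deg=(0,0,0)):
    "world target TCP -> tool shift"
    s=ctrl.sense(); return (rot(s['ee_rot']).T@(np.array(target)-s['eef_pos'])).round(1)
E
python3 - <<'E'
from h import *
s,_=snap('scene','a1'); snap('side','a2'); snap('wrist','a3')
print(s); 
for n in('scene','side','wrist'):print(n,viewer.calibration(n))
print(rot(s['ee_rot']))
E
```

```text
{'time_s': 0.0, 'joints': array([ 9.07609558e-01,  3.13431739e-01,  1.49843204e+00,  9.04257270e-06,
        1.33097761e+00, -2.23359394e-01]), 'dq': array([ 0.00015097, -0.00090979,  0.0006285 , -0.00076148, -0.00073879,
        0.00183847]), 'tau': array([ 1.13740073e-04, -4.12263429e+01, -2.59743333e+01, -8.46494595e-05,
        4.13582355e-03,  1.21676612e-05]), 'eef_pos': array([223.33939778, 474.79994964, 193.44634052]), 'ee_rot': array([ 0.68988456,  0.1538553 ,  0.69026888, -0.15465029]), 'force': array([ 0.38788393, -0.37319616,  0.12145448]), 'wrist_torque': array([ 0.04106818, -0.00564028, -0.01983218]), 'grip_width': 0.9991623987794815}
scene {'fx': 594.1207301739489, 'fy': 594.1207301739489, 'cx': 324.72883181109586, 'cy': 236.76579385702138, 'xyz': array([1858.45582225, -109.27702685, 1390.42893626]), 'attitude': array([-0.28944956,  0.6792398 ,  0.61905131, -0.26763356])}
side {'fx': 605.5890229339219, 'fy': 605.5890229339219, 'cx': 315.0887517221782, 'cy': 235.09758694222722, 'xyz': array([  396.54743577, -1394.93899927,  1327.43456034]), 'attitude': array([-0.41140625,  0.91091083, -0.02878293,  0.01256543])}
wrist {'fx': 371.64829954431775, 'fy': 371.64829954431775, 'cx': 316.06190317916446, 'cy': 241.9949779326342, 'T_tool_cam': array([[-1.13081668e-03, -3.28999311e-01,  9.44329484e-01,
        -1.79497783e+02],
       [ 9.99998967e-01,  4.66274974e-04,  1.35992752e-03,
        -1.25346925e-01],
       [-8.87732423e-04,  9.44330046e-01,  3.28998444e-01,
        -8.53258075e+01],
       [ 0.00000000e+00,  0.00000000e+00,  0.00000000e+00,
         1.00000000e+00]])}
[[-7.75684138e-04  4.25784753e-01  9.04824150e-01]
 [-9.78640971e-04  9.04823666e-01 -4.25785364e-01]
 [-9.99999220e-01 -1.21577294e-03 -2.85166961e-04]]
```

View pics/a1.png

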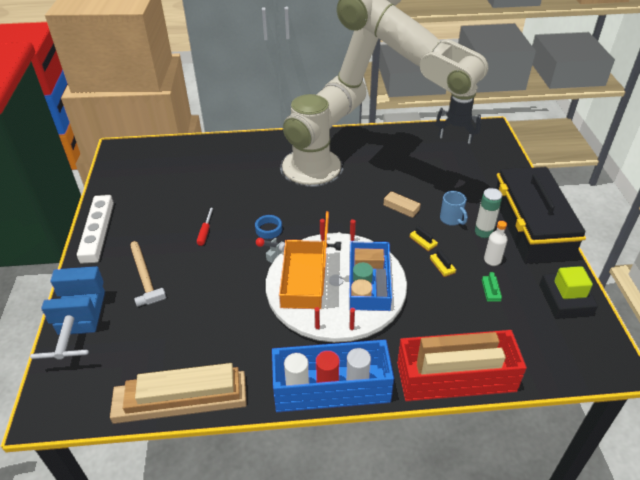

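View pics/a2.png

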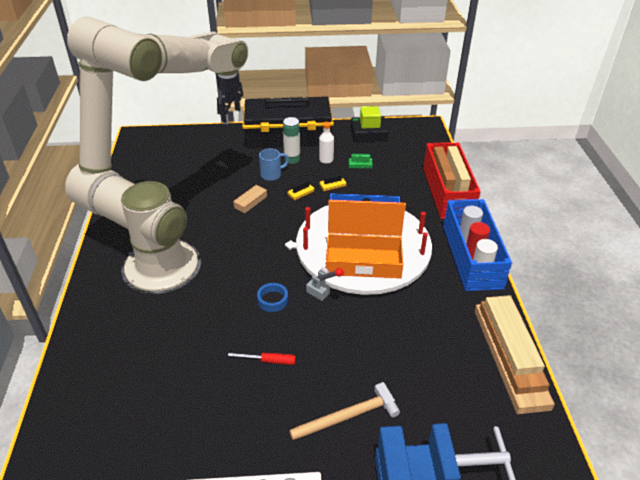

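The orange bin faces -y, towards the side camera, while the pointer points towards the robot at side (291,244). Two yellow blocks show at scene (423,240) and (442,264), plus a green look-alike at (491,287). I'll zoom in to measure.

Run:
```python
import cv2,numpy as np
a=cv2.imread('pics/a1.png')[180:345,240:510]; b=cv2.imread('pics/a2.png')[140:310,225:445]
a=cv2.resize(a,None,fx=2.9,fy=2.9,interpolation=cv2.INTER_CUBIC)
b=cv2.resize(b,None,fx=3.4,fy=3.4,interpolation=cv2.INTER_CUBIC)
cv2.imwrite('pics/b1.png',a);cv2.imwrite('pics/b2.png',b);print(a.shape,b.shape)
```

```text
(478, 783, 3) (578, 748, 3)
```

View pics/b1.png

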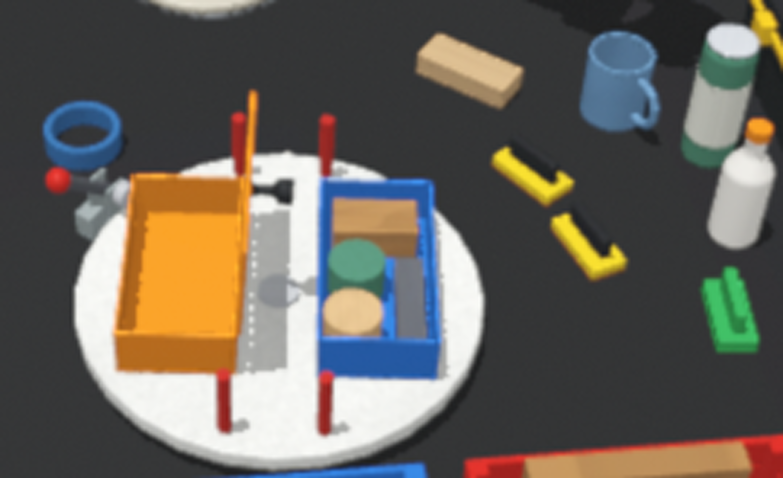

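View pics/b2.png

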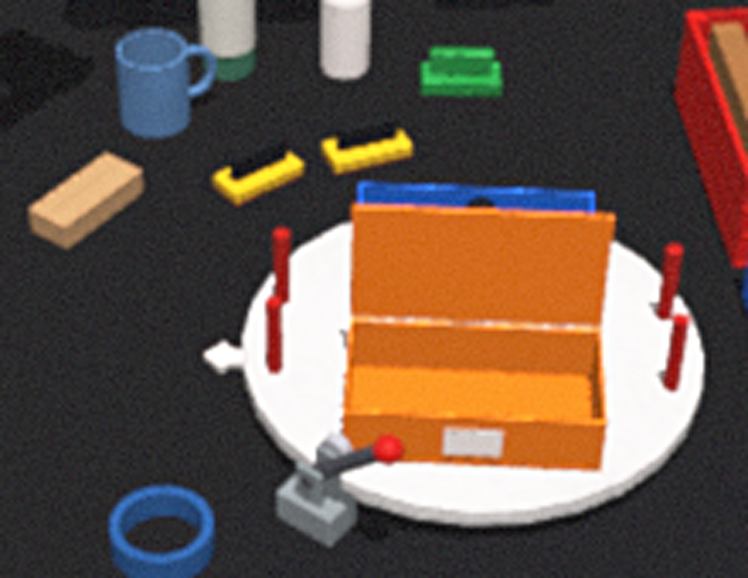

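Run:
```python
from h import *
f=lambda l:np.array(l)/2.9+[240,180]
g=lambda l:np.array(l)/3.4+[225,140]
A=p2w('scene',f([(239,117),(327,119),(224,375),(326,377)]),125);print(A,A.mean(0))
B=p2w('side',g([(274,301),(283,232),(681,320),(674,248)]),125);print(B,B.mean(0))
# disc ellipse: top face z=40
im=cv2.imread('pics/a2.png')
print('pointer tip',p2w('side',g([(205,356),(240,345),(240,368)]),15))
print('lever ball sc',p2w('scene',f([(58,181)]),128),'sd',p2w('side',g([(388,449)]),128))
print('bin front patch side',p2w('side',g([(473,443)]),70))
# sanders: yellow sole mask in scene and side -> bottom at z~16 top
for n,fn in(('scene','a1'),('side','a2')):
    im=cv2.imread(f'pics/{fn}.png');hsv=cv2.cvtColor(im,cv2.COLOR_BGR2HSV)
    m=cv2.inRange(hsv,(23,150,90),(32,255,255))
    k,l,st,ce=cv2.connectedComponentsWithStats(m)
    for i in range(1,k):
        if 40<st[i,4]<600:
            c=ce[i]; pts=np.argwhere(l==i)[:,::-1].astype(float)
            w=p2w(n,pts,10)[:,:2]; r=cv2.minAreaRect(w.astype(np.float32)); print(n,c.round(0),st[i,4],np.array(r[0]).round(),np.array(r[1]).round(),round(r[2]))
print('sd ends', p2w('side',g([(214,182),(236,203),(303,155),(303,170)]),0), p2w('side',g([(323,150),(337,172),(412,141),(412,158)]),0))
print('rib ends scene',p2w('scene',f([(513,141),(566,178)]),46),p2w('scene',f([(577,206),(610,250)]),46))
```

```text
[[456.6   3.8 125. ]
 [469.2  99.5 125. ]
 [818.1 -42.2 125. ]
 [829.6  53.4 125. ]] [643.375  28.625 125.   ]
[[454.3  -1.2 125. ]
 [467.7  96.4 125. ]
 [812.4 -49.8 125. ]
 [825.9  50.  125. ]] [640.075  23.85  125.   ]
pointer tip [[390.3  50.8  15. ]
 [424.   64.3  15. ]
 [422.7  31.9  15. ]]
lever ball sc [[ 542.  -195.1  128. ]] sd [[ 538.4 -197.2  128. ]]
bin front patch side [[ 619.4 -136.6   70. ]]
scene [519. 143.] 117 [-75. 844.] [341.  10.] 0
scene [ 77. 210.] 352 [ 108. -848.] [ 15. 736.] 89
scene [529. 220.] 491 [352. 715.] [418. 176.] 27
scene [423. 241.] 206 [453. 342.] [96. 52.] 34
scene [611. 304.] 259 [758. 844.] [425.   8.] 0
scene [442. 265.] 226 [571. 380.] [98. 49.] 19
scene [ 38. 334.] 84 [ 736. -846.] [  6. 136.] 90
side [332. 184.] 111 [572. 381.] [93. 58.] 18
side [300. 192.] 108 [452. 345.] [90. 51.] 34
side [ 41. 359.] 497 [-274. -214.] [  6. 950.] 0
side [556. 384.] 400 [1070. -450.] [650.   5.] 90
sd ends [[406.8 340.2   0. ]
 [428.7 302.8   0. ]
 [503.7 381.7   0. ]
 [502.1 355.1   0. ]] [[525.8 389.3   0. ]
 [537.9 349.3   0. ]
 [623.2 399.4   0. ]
 [620.1 368.9   0. ]]
rib ends scene [[440.3 320.2  46. ]
 [506.2 367.   46. ]] [[551.  369.1  46. ]
 [620.2 389.   46. ]]
```

```bash
cat >> h.py <<'E'
C=np.array([641,25.5])
def down(psi):
    p=np.radians(psi);c,s=np.cos(p),np.sin(p)
    return np.array([[0,-s,c],[0,c,s],[-1,0,0.]])
def rows(wps,g=1):
    "wps: (x,y,z,psi deg); prints 5-row shift lists relative to the pose at each call's beginning"
    s=ctrl.sense();p0=np.array(s['eef_pos']);R0=rot(s['ee_rot'])
    for i in range(0,len(wps),5):
        ch=wps[i:i+5]
        for w in ch:
            R1=w[3] if isinstance(w[3],np.ndarray) else down(w[3])
            d=R0.T@(np.array(w[:3],float)-p0); rv=np.degrees(R.from_matrix(R0.T@R1).as_rotvec())
            print('[%g,'%g,', '.join('%.1f'%v for v in d),',',', '.join('%.1f'%v for v in rv),']')
        p0=np.array(ch[-1][:3],float);R0=R1; print('--')
def line(a,b,n): return [tuple(np.array(a)+(np.array(b)-np.array(a))*k/n) for k in range(1,n+1)]
E
python3 - <<'E'
from h import *
a=(223.3,474.8,193.4,-25); b=(456,-34,195,10)
rows(line(a,b,10)+line(b,(456,-34,75,10),3))
E
```

```text
[1, 0.0, -36.2, 42.6 , -3.7, -0.0, 0.1 ]
[1, -0.1, -72.4, 85.4 , -7.2, -0.0, 0.1 ]
[1, -0.2, -108.5, 128.1 , -10.7, -0.0, 0.1 ]
[1, -0.4, -144.6, 170.8 , -14.2, -0.0, 0.1 ]
[1, -0.5, -180.7, 213.5 , -17.7, -0.0, 0.0 ]
--
[1, -0.2, -47.4, 29.7 , -3.5, 0.0, 0.0 ]
[1, -0.3, -94.8, 59.4 , -7.0, 0.0, 0.0 ]
[1, -0.5, -142.2, 89.1 , -10.5, 0.0, 0.0 ]
[1, -0.6, -189.6, 118.8 , -14.0, 0.0, 0.0 ]
[1, -0.8, -237.0, 148.6 , -17.5, 0.0, 0.0 ]
--
[1, 40.0, 0.0, 0.0 , 0.0, 0.0, 0.0 ]
[1, 80.0, 0.0, 0.0 , 0.0, 0.0, 0.0 ]
[1, 120.0, 0.0, 0.0 , 0.0, 0.0, 0.0 ]
--
```

Request:
carry_out(
  deltas=[
    [1, 0, -36, 43, -3.7, 0, 0],
    [1, 0, -72, 85, -7.2, 0, 0],
    [1, 0, -108, 128, -10.7, 0, 0],
    [1, 0, -145, 171, -14.2, 0, 0],
    [1, 0, -181, 213.5, -17.7, 0, 0],
  ],
)

```text
time_s: 0.78
eef_pos: [340.0, 218.7, 194.0]
ee_rot: [0.706, 0.045, 0.706, -0.045]
force: [1.2, -0.6, 0.5]
grip_width: -0.002
```

Request:
carry_out(
  deltas=[
    [1, 0, -47, 30, -3.5, 0, 0],
    [1, 0, -95, 59, -7, 0, 0],
    [1, 0, -142, 89, -10.5, 0, 0],
    [1, 0, -190, 119, -14, 0, 0],
    [1, 0, -237, 148.6, -17.5, 0, 0],
  ],
)

```text
time_s: 1.4
eef_pos: [456.5, -35.9, 194.0]
ee_rot: [0.704, -0.062, 0.704, 0.062]
force: [1.3, 1.0, 0.3]
grip_width: 0.002
```

Request:
carry_out(
  deltas=[
    [1, 30, 0, 0, 0, 0, 0],
    [1, 60, 0, 0, 0, 0, 0],
    [1, 90, 0, 0, 0, 0, 0],
    [1, 120, 0, 0, 0, 0, 0],
    [1, 120, 0, 0, 0, 0, 0],
  ],
)

```text
time_s: 2.02
eef_pos: [454.8, -33.6, 72.6]
ee_rot: [0.703, -0.061, 0.706, 0.062]
force: [1.2, 0.1, 0.8]
grip_width: 0.001
```

Run:
```python
from h import *
w=[]
for f in np.linspace(197,110,11)[1:]:
    a=np.radians(f); w.append((C[0]+188*np.cos(a),C[1]+188*np.sin(a),73,f-187))
rows(w)
```

```text
[1, -0.3, 31.5, 5.7 , 8.7, -0.2, -0.1 ]
[1, -0.3, 59.8, 8.7 , 17.4, -0.2, -0.1 ]
[1, -0.3, 87.4, 16.0 , 26.1, -0.2, -0.1 ]
[1, -0.2, 113.6, 27.3 , 34.8, -0.2, -0.1 ]
[1, -0.2, 137.7, 42.5 , 43.5, -0.2, -0.0 ]
--
[1, 0.0, 28.5, -1.3 , 8.7, 0.0, 0.0 ]
[1, 0.0, 56.8, 1.7 , 17.4, 0.0, 0.0 ]
[1, 0.0, 84.4, 8.9 , 26.1, 0.0, 0.0 ]
[1, 0.0, 110.6, 20.3 , 34.8, 0.0, 0.0 ]
[1, 0.0, 134.7, 35.5 , 43.5, 0.0, 0.0 ]
--
```

Request:
carry_out(
  deltas=[
    [1, 0, 31.5, 5.7, 8.7, 0, 0],
    [1, 0, 59.8, 8.7, 17.4, 0, 0],
    [1, 0, 87.4, 16, 26.1, 0, 0],
    [1, 0, 113.6, 27.3, 34.8, 0, 0],
    [1, 0, 137.7, 42.5, 43.5, 0, 0],
  ],
)

```text
time_s: 2.65
eef_pos: [474.4, 109.9, 75.4]
ee_rot: [0.677, 0.205, 0.676, -0.205]
force: [-0.6, -1.3, -1.0]
grip_width: -0.001
```

Request:
carry_out(
  deltas=[
    [1, 0, 28.5, -1.3, 8.7, 0, 0],
    [1, 0, 56.8, 1.7, 17.4, 0, 0],
    [1, 0, 84.4, 9, 26.1, 0, 0],
    [1, 0, 110.6, 20.3, 34.8, 0, 0],
    [1, 0, 134.7, 35.5, 43.5, 0, 0],
  ],
)

```text
time_s: 3.28
eef_pos: [578.7, 202.6, 75.5]
ee_rot: [0.553, 0.442, 0.552, -0.441]
force: [-0.1, -1.3, -0.0]
grip_width: -0.003
```

Run:
```python
from h import *
s,_=snap('scene','c1'); snap('side','c2');print(s['eef_pos'],s['force'])
a=cv2.imread('pics/c1.png')[180:345,240:480]; b=cv2.imread('pics/c2.png')[120:310,245:455]
cv2.imwrite('pics/c.png',np.vstack([cv2.resize(a,(600,412),interpolation=2)[:,:]*1,cv2.resize(b,(600,543),interpolation=2)])[:955])
cv2.imwrite('pics/c.png',np.hstack([cv2.resize(a,(400,275),interpolation=2),cv2.copyMakeBorder(cv2.resize(b,(400,362),interpolation=2)[0:275],0,0,0,0,0)]) if 0 else np.hstack([cv2.resize(a,None,fx=1.8,fy=1.8,interpolation=2)[:297],cv2.resize(b,None,fx=1.75,fy=1.75,interpolation=2)[:297]]))
```

```text
[578.66797569 202.60975324  75.53856831] [-0.1341567  -1.27646017 -0.01888595]
```

View pics/c.png

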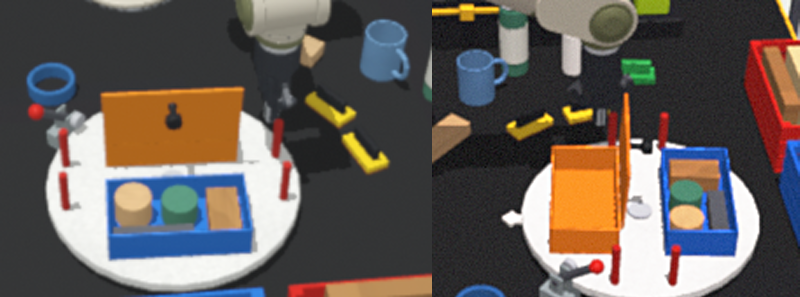

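Run:
```python
from h import *
f=np.array([(64,131),(64,175),(278,122),(286,164)])/1.8+[240,180]
g=(np.array([(616,249),(676,249),(612,113),(664,116)])-[432,0])/1.75+[245,120]
for n,q in(('scene',f),('side',g)):
    A=p2w(n,q,125);print(A[:,:2].tolist(),A.mean(0))
    c=A.mean(0); v=(A[2]-A[0]+A[3]-A[1]);print('lateral dir', np.degrees(np.arctan2(v[1],v[0])), 'bin dir',np.degrees(np.arctan2(v[1],v[0]))+90)
```

```text
[[588.3, -149.2], [688.0, -152.3], [601.3, 210.1], [698.0, 206.1]] [643.9    28.675 125.   ]
lateral dir 88.16448087027763 bin dir 178.16448087027763
[[573.8, -156.8], [671.6, -163.0], [605.6, 212.9], [702.7, 197.2]] [638.425  22.575 125.   ]
lateral dir 85.07463651855849 bin dir 175.0746365185585
```

Request:
carry_out(
  deltas=[
    [1, 0, 2, 0, 0, 0, 0],
    [1, 0, 4, 0, 0, 0, 0],
    [1, 0, 6, 0, 0, 0, 0],
    [1, 0, 7, 0, 0, 0, 0],
    [1, 0, 7, 0, 0, 0, 0],
  ],
)

```text
time_s: 4.0
eef_pos: [584.7, 203.3, 74.0]
ee_rot: [0.553, 0.44, 0.553, -0.44]
force: [-0.2, 0.1, 0.3]
grip_width: 0.002
```

Request:
carry_out(
  deltas=[
    [1, 0, -12, 0, 0, 0, 0],
    [1, -50, -12, 0, 0, 0, 0],
    [1, -100, -12, 0, 0, 0, 0],
    [1, -140, -12, 0, 0, 0, 0],
    [1, -180, -12, 0, 0, 0, 0],
  ],
)

```text
time_s: 4.62
eef_pos: [572.8, 200.5, 255.5]
ee_rot: [0.553, 0.44, 0.553, -0.44]
force: [-0.5, 0.5, -0.5]
grip_width: 0.003
```

Run:
```python
from h import *
rows(line((572.8,200.5,255.5,-77.3),(430,-60,300,0),10))
```

```text
[1, -4.5, -19.8, 22.2 , -7.4, 0.0, -0.0 ]
[1, -8.9, -39.6, 44.4 , -15.2, 0.0, -0.0 ]
[1, -13.4, -59.4, 66.5 , -22.9, 0.0, -0.0 ]
[1, -17.8, -79.1, 88.7 , -30.6, 0.0, -0.0 ]
[1, -22.3, -98.9, 110.9 , -38.3, 0.0, -0.0 ]
--
[1, -4.4, -29.3, 5.1 , -7.7, 0.0, 0.0 ]
[1, -8.9, -58.5, 10.2 , -15.5, 0.0, 0.0 ]
[1, -13.4, -87.8, 15.4 , -23.2, 0.0, 0.0 ]
[1, -17.8, -117.1, 20.5 , -30.9, 0.0, 0.0 ]
[1, -22.2, -146.3, 25.6 , -38.6, 0.0, 0.0 ]
--
```

Request:
carry_out(
  deltas=[
    [1, -4, -20, 22, -7.5, 0, 0],
    [1, -9, -40, 44, -15, 0, 0],
    [1, -13, -59, 66.5, -23, 0, 0],
    [1, -18, -79, 89, -30.5, 0, 0],
    [1, -22, -99, 111, -38.3, 0, 0],
  ],
)

```text
time_s: 5.25
eef_pos: [501.0, 69.4, 276.2]
ee_rot: [0.668, 0.233, 0.668, -0.233]
force: [0.5, 0.2, 0.3]
grip_width: 0.001
```

Request:
carry_out(
  deltas=[
    [1, -4, -29, 5, -7.7, 0, 0],
    [1, -9, -58, 10, -15.5, 0, 0],
    [1, -13, -88, 15, -23, 0, 0],
    [1, -18, -117, 20.5, -31, 0, 0],
    [1, -22, -146, 25.6, -38.6, 0, 0],
  ],
)

```text
time_s: 5.88
eef_pos: [429.6, -60.5, 298.2]
ee_rot: [0.707, -0.001, 0.707, 0.001]
force: [0.8, 0.3, -0.7]
grip_width: 0.0
```

Run:
```python
from h import *
s,_=snap('wrist','d1');print(s['eef_pos'],s['ee_rot'])
```

```text
[429.63211428 -60.51227912 298.23165762] [ 0.70718374 -0.00109135  0.70702827  0.00099731]
```

View pics/d1.png

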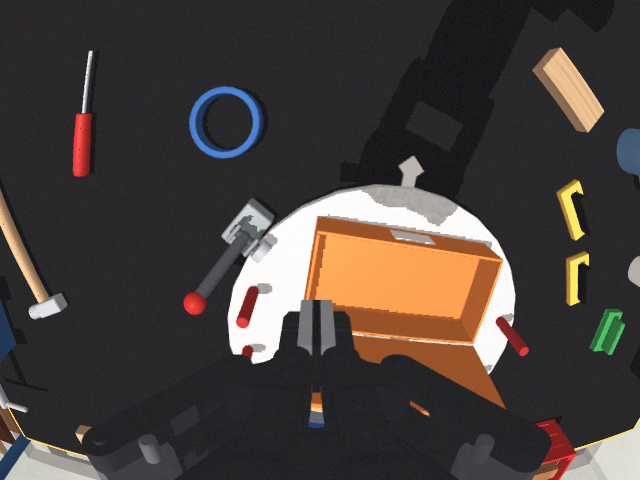

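Run:
```python
from h import *
s=ctrl.sense()
P=p2w('wrist',[(411,157)],12,s)[0];print('tip',P)
F=p2w('wrist',[(412,237)],70,s)[0];print('patch',F)
print('rim corners',p2w('wrist',[(318,218),(501,261),(303,333),(474,345)],100,s)) 
d=P[:2]-C;d/=np.linalg.norm(d);e=F[:2]-C;print('ptr',np.degrees(np.arctan2(d[1],d[0])),'bin',np.degrees(np.arctan2(e[1],e[0])),'lat',d[0]*e[1]-d[1]*e[0])
print('pivot',p2w('wrist',[(243,232)],58,s),'ball',p2w('wrist',[(196,303)],128,s),'pegs',p2w('wrist',[(243,322),(523,351)],125,s))
im=viewer.calibration('scene')
```

```text
tip [390.2  58.4  12. ]
patch [478.7  51.5  70. ]
rim corners [[448.6 -60.3 100. ]
 [497.7 160.2 100. ]
 [591.8 -76.8 100. ]
 [617.7 147.7 100. ]]
ptr 172.52659993600582 bin 170.89870863173186 lat -4.669444643504313
pivot [[ 478.2 -149.9   58. ]] ball [[ 538.6 -194.9  128. ]] pegs [[ 562.6 -143.4  125. ]
 [ 616.8  212.4  125. ]]
```

Run:
```python
from h import *
t=np.array([.733,-.68]);p=np.array([481,-147.])
a=p+118*t
rows(line((429.6,-60.5,298.2,0),(*a,215,-43),5)+line((*a,215,-43),(*a,114,-43),5))
print(a)
```

```text
[1, 17.2, -31.4, 28.2 , 9.0, 0.0, 0.1 ]
[1, 33.9, -64.9, 55.5 , 17.6, 0.0, 0.1 ]
[1, 50.6, -98.5, 82.8 , 26.2, 0.0, 0.1 ]
[1, 67.3, -132.0, 110.1 , 34.8, 0.0, 0.1 ]
[1, 84.0, -165.5, 137.4 , 43.4, 0.0, 0.1 ]
--
[1, 20.2, 0.0, 0.0 , 0.0, 0.0, 0.0 ]
[1, 40.4, 0.0, 0.0 , 0.0, 0.0, 0.0 ]
[1, 60.6, 0.0, 0.0 , 0.0, 0.0, 0.0 ]
[1, 80.8, 0.0, 0.0 , 0.0, 0.0, 0.0 ]
[1, 101.0, 0.0, 0.0 , 0.0, 0.0, 0.0 ]
--
[ 567.494 -227.24 ]
```

Request:
carry_out(
  deltas=[
    [1, 17, -31, 28, 9, 0, 0],
    [1, 34, -65, 55.5, 17.6, 0, 0],
    [1, 50, -98.5, 83, 26.2, 0, 0],
    [1, 67, -132, 110, 34.8, 0, 0],
    [1, 84, -165.5, 137.4, 43.4, 0, 0],
  ],
)

```text
time_s: 6.55
eef_pos: [568.2, -226.5, 213.4]
ee_rot: [0.656, 0.264, 0.656, -0.264]
force: [-0.1, 1.0, 0.8]
grip_width: -0.003
```

Request:
carry_out(
  deltas=[
    [1, 20, 0, 0, 0, 0, 0],
    [1, 40, 0, 0, 0, 0, 0],
    [1, 60, 0, 0, 0, 0, 0],
    [1, 80, 0, 0, 0, 0, 0],
    [1, 101, 0, 0, 0, 0, 0],
  ],
)

```text
time_s: 7.18
eef_pos: [567.4, -225.3, 112.3]
ee_rot: [0.657, 0.262, 0.657, -0.262]
force: [0.2, -0.4, -0.3]
grip_width: 0.004
```

Request:
carry_out(
  deltas=[
    [1, 0, 0, -17, 0, 0, 0],
    [1, 0, 0, -34, 0, 0, 0],
    [1, 0, 0, -51, 0, 0, 0],
    [1, 0, 0, -68, 0, 0, 0],
    [1, 0, 0, -80, 0, 0, 0],
  ],
)

```text
time_s: 7.8
eef_pos: [509.0, -169.8, 113.0]
ee_rot: [0.657, 0.262, 0.657, -0.262]
force: [0.3, -0.2, 0.1]
grip_width: 0.002
```

Request:
carry_out(
  deltas=[
    [1, 0, 0, -15, 0, 0, 0],
    [1, 0, 0, -30, 0, 0, 0],
    [1, 0, 0, -45, 0, 0, 0],
    [1, 0, 0, -58, 0, 0, 0],
    [1, 0, 0, -58, 0, 0, 0],
  ],
)

```text
time_s: 8.43
eef_pos: [467.1, -130.1, 113.2]
ee_rot: [0.657, 0.262, 0.657, -0.262]
force: [0.1, -0.4, -0.1]
grip_width: -0.001
```

Run:
```python
from h import *
snap('wrist','e1');s,_=snap('side','e2')
b=cv2.imread('pics/e2.png')[160:320,225:445]; cv2.imwrite('pics/e.png',np.hstack([cv2.resize(b,None,fx=2,fy=2,interpolation=2),cv2.resize(cv2.imread('pics/e1.png')[:,:],(360,320))[:320]]))
```

```text
(no output)
```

View pics/e.png

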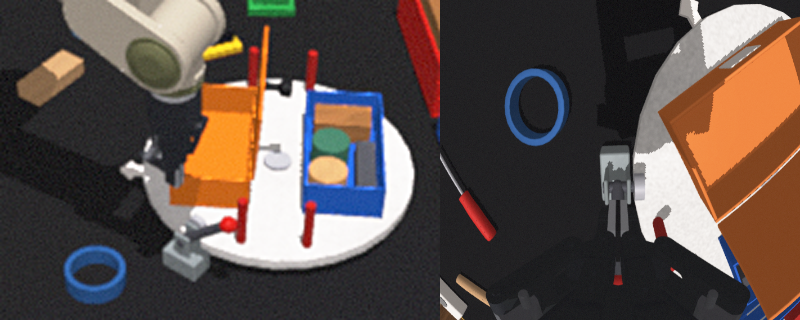

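Run:
```python
from h import *
b=cv2.imread('pics/e1.png')[180:480,200:440]; cv2.imwrite('pics/ee.png',np.hstack([cv2.resize(b,None,fx=1.6,fy=1.6,interpolation=2),cv2.resize(cv2.imread('pics/e2.png')[220:320,270:370],(400,480),interpolation=2)[:480]]))
```

```text
(no output)
```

View pics/ee.png

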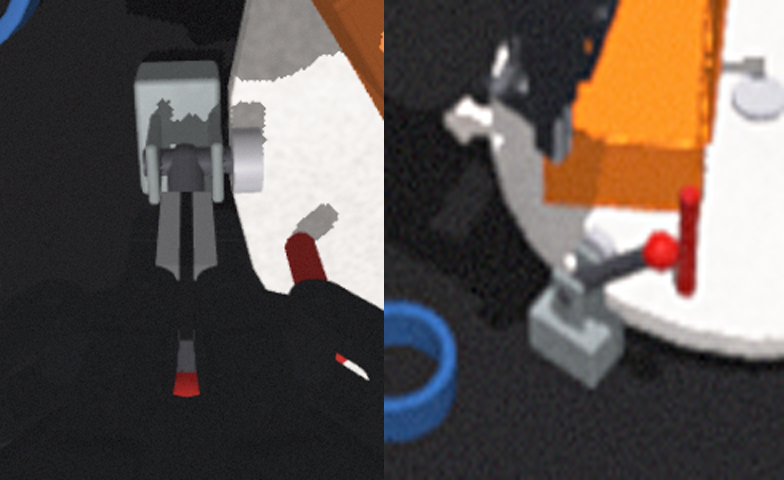

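Run:
```python
from h import *
s=ctrl.sense();print(s['eef_pos'],s['grip_width'])
print('tcp in side',w2p('side',[s['eef_pos'],(539,-196,128),(481,-147,58)]),'wrist',w2p('wrist',[s['eef_pos'],(539,-196,128),(481,-147,58)],s))
for n,fn in(('side','a2'),('scene','a1'),('side','e2')):
    im=cv2.imread(f'pics/{fn}.png');hsv=cv2.cvtColor(im,cv2.COLOR_BGR2HSV)
    m=cv2.inRange(hsv,(0,170,120),(5,255,255))|cv2.inRange(hsv,(174,170,120),(180,255,255))
    k,l,st,ce=cv2.connectedComponentsWithStats(m)
    print(fn,[(ce[i].round(1).tolist(),int(st[i,4])) for i in range(1,k) if 15<st[i,4]<300])
```

```text
[ 467.62787874 -130.7972756   113.15165021] -0.002702196128778754
tcp in side [[312.5 260.6]
 [339.3 271.8]
 [317.5 277.8]] wrist [[316.  282.4]
 [318.8 427.9]
 [312.2 275.3]]
a2 [([306.2, 226.1], 136), ([421.9, 220.8], 80), ([423.4, 243.4], 59), ([338.6, 271.6], 53)]
a1 [([321.9, 227.4], 78), ([352.2, 228.0], 74), ([202.4, 233.7], 166), ([259.5, 241.6], 53), ([316.9, 316.9], 64), ([351.9, 317.6], 53)]
e2 [([351.4, 192.1], 76), ([380.6, 193.5], 78), ([342.8, 270.1], 125), ([379.0, 270.8], 76)]
```

The lever hasn't moved: the ball is still at side (343,270). The fingertips appear about 20–30 mm short of the stated TCP, so they passed over the ball. I'll touch the bare bench gently to measure the real fingertip height.

Run:
```python
from h import *
p=(467.6,-130.8,113.2,-43.5);a=(467.6,-130.8,160,-43.5);b=(390,-50,110,-43.5);c=(390,-50,25,-43.5)
rows([a]+line(a,b,4)+line(b,c,5))
```

```text
[1, -46.8, -0.0, 0.0 , -0.0, 0.0, -0.0 ]
[1, -34.4, 1.3, -28.0 , -0.0, 0.0, -0.0 ]
[1, -21.9, 2.6, -56.0 , -0.0, 0.0, -0.0 ]
[1, -9.4, 3.9, -83.9 , -0.0, 0.0, -0.0 ]
[1, 3.1, 5.2, -111.9 , -0.0, 0.0, -0.0 ]
--
[1, 17.0, 0.0, 0.0 , 0.0, 0.0, 0.0 ]
[1, 34.0, 0.0, 0.0 , 0.0, 0.0, 0.0 ]
[1, 51.0, 0.0, 0.0 , 0.0, 0.0, 0.0 ]
[1, 68.0, 0.0, 0.0 , 0.0, 0.0, 0.0 ]
[1, 85.0, 0.0, 0.0 , 0.0, 0.0, 0.0 ]
--
```

Request:
carry_out(
  deltas=[
    [1, -47, 0, 0, 0, 0, 0],
    [1, -34, 1, -28, 0, 0, 0],
    [1, -22, 3, -56, 0, 0, 0],
    [1, -9, 4, -84, 0, 0, 0],
    [1, 3, 5, -112, 0, 0, 0],
  ],
)

```text
time_s: 9.15
eef_pos: [389.3, -49.6, 109.7]
ee_rot: [0.657, 0.262, 0.657, -0.262]
force: [0.0, 0.5, -0.2]
grip_width: -0.002
```

Request:
carry_out(
  deltas=[
    [1, 17, 0, 0, 0, 0, 0],
    [1, 34, 0, 0, 0, 0, 0],
    [1, 51, 0, 0, 0, 0, 0],
    [1, 68, 0, 0, 0, 0, 0],
    [1, 85, 0, 0, 0, 0, 0],
  ],
)

```text
time_s: 9.78
eef_pos: [390.0, -50.2, 24.5]
ee_rot: [0.657, 0.262, 0.657, -0.262]
force: [0.4, 0.2, 0.3]
grip_width: -0.003
```

Request:
carry_out(
  deltas=[
    [1, 3, 0, 0, 0, 0, 0],
    [1, 6, 0, 0, 0, 0, 0],
    [1, 9, 0, 0, 0, 0, 0],
    [1, 12, 0, 0, 0, 0, 0],
    [1, 15, 0, 0, 0, 0, 0],
  ],
)

```text
time_s: 10.4
eef_pos: [389.6, -49.9, 10.0]
ee_rot: [0.657, 0.262, 0.657, -0.262]
force: [0.5, 0.1, 0.7]
grip_width: -0.003
```

Run:
```python
from h import *
s,_=snap('wrist','f1');print(s['eef_pos'],s['force'])
b=cv2.imread('pics/f1.png')[200:400,200:440]; cv2.imwrite('pics/f.png',cv2.resize(b,None,fx=3,fy=3,interpolation=2))
```

```text
[389.61471697 -49.86015479   9.98269338] [0.52251242 0.0705739  0.74207445]
```

View pics/f.png

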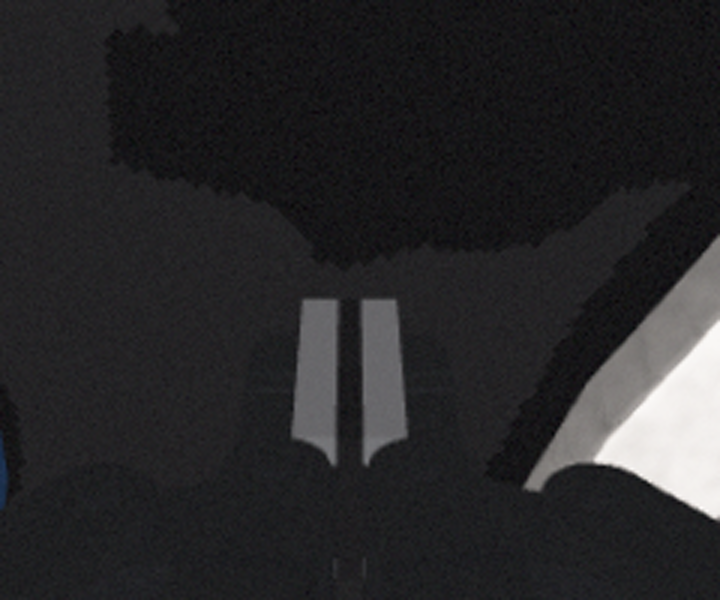

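Request:
carry_out(
  deltas=[
    [1, 2, 0, 0, 0, 0, 0],
    [1, 4, 0, 0, 0, 0, 0],
    [1, 6, 0, 0, 0, 0, 0],
    [1, 8, 0, 0, 0, 0, 0],
    [1, 10, 0, 0, 0, 0, 0],
  ],
)

```text
time_s: 11.08
eef_pos: [389.5, -49.8, -0.1]
ee_rot: [0.657, 0.262, 0.657, -0.262]
force: [0.2, -0.5, 0.4]
grip_width: 0.001
```

Request:
carry_out(
  deltas=[
    [1, 1, 0, 0, 0, 0, 0],
    [1, 2, 0, 0, 0, 0, 0],
    [1, 3, 0, 0, 0, 0, 0],
    [1, 4, 0, 0, 0, 0, 0],
    [1, 4, 0, 0, 0, 0, 0],
  ],
)

```text
time_s: 11.7
eef_pos: [389.4, -49.8, -4.1]
ee_rot: [0.657, 0.262, 0.657, -0.262]
force: [0.5, -0.2, -0.5]
grip_width: -0.004
```

Request:
carry_out(
  deltas=[
    [1, 2, 0, 0, 0, 0, 0],
    [1, 4, 0, 0, 0, 0, 0],
    [1, 6, 0, 0, 0, 0, 0],
    [1, 7, 0, 0, 0, 0, 0],
    [1, 8, 0, 0, 0, 0, 0],
  ],
)

```text
time_s: 12.32
eef_pos: [389.5, -49.8, -12.1]
ee_rot: [0.657, 0.262, 0.657, -0.262]
force: [0.5, 0.2, -1.0]
grip_width: -0.001
```

Request:
carry_out(
  deltas=[
    [1, 1, 0, 0, 0, 0, 0],
    [1, 2, 0, 0, 0, 0, 0],
    [1, 3, 0, 0, 0, 0, 0],
    [1, 4, 0, 0, 0, 0, 0],
    [1, 5, 0, 0, 0, 0, 0],
  ],
)

```text
time_s: 12.95
eef_pos: [389.5, -49.8, -17.1]
ee_rot: [0.657, 0.262, 0.657, -0.262]
force: [-0.2, 0.1, 0.1]
grip_width: -0.003
```

Request:
carry_out(
  deltas=[
    [1, 1, 0, 0, 0, 0, 0],
    [1, 2, 0, 0, 0, 0, 0],
    [1, 3, 0, 0, 0, 0, 0],
    [1, 4, 0, 0, 0, 0, 0],
    [1, 5, 0, 0, 0, 0, 0],
  ],
)

```text
time_s: 13.58
eef_pos: [389.5, -49.8, -22.1]
ee_rot: [0.657, 0.262, 0.657, -0.262]
force: [0.2, 0.3, -0.9]
grip_width: 0.002
```

Request:
carry_out(
  deltas=[
    [1, 1, 0, 0, 0, 0, 0],
    [1, 2, 0, 0, 0, 0, 0],
    [1, 3, 0, 0, 0, 0, 0],
    [1, 4, 0, 0, 0, 0, 0],
    [1, 4, 0, 0, 0, 0, 0],
  ],
)

```text
time_s: 14.2
eef_pos: [389.5, -49.8, -26.1]
ee_rot: [0.657, 0.262, 0.657, -0.262]
force: [0.7, 0.1, 0.3]
grip_width: 0.0
```

Request:
carry_out(
  deltas=[
    [1, 1, 0, 0, 0, 0, 0],
    [1, 2, 0, 0, 0, 0, 0],
    [1, 3, 0, 0, 0, 0, 0],
    [1, 4, 0, 0, 0, 0, 0],
    [1, 4, 0, 0, 0, 0, 0],
  ],
)

```text
time_s: 14.82
eef_pos: [389.4, -49.8, -30.1]
ee_rot: [0.657, 0.262, 0.657, -0.262]
force: [-0.5, -0.2, -0.7]
grip_width: 0.004
```

Request:
carry_out(
  deltas=[
    [1, 1, 0, 0, 0, 0, 0],
    [1, 2, 0, 0, 0, 0, 0],
    [1, 3, 0, 0, 0, 0, 0],
    [1, 3, 0, 0, 0, 0, 0],
    [1, 3, 0, 0, 0, 0, 0],
  ],
)

```text
time_s: 15.45
eef_pos: [389.5, -49.8, -33.0]
ee_rot: [0.657, 0.262, 0.657, -0.262]
force: [0.1, -0.1, 0.0]
grip_width: -0.002
```

Request:
carry_out(
  deltas=[
    [1, 1, 0, 0, 0, 0, 0],
    [1, 2, 0, 0, 0, 0, 0],
    [1, 3, 0, 0, 0, 0, 0],
    [1, 3, 0, 0, 0, 0, 0],
    [1, 3, 0, 0, 0, 0, 0],
  ],
)

```text
time_s: 16.08
eef_pos: [389.5, -49.8, -36.0]
ee_rot: [0.657, 0.262, 0.657, -0.262]
force: [0.7, -0.2, -0.1]
grip_width: -0.001
```

Request:
carry_out(
  deltas=[
    [1, 1, 0, 0, 0, 0, 0],
    [1, 2, 0, 0, 0, 0, 0],
    [1, 2, 0, 0, 0, 0, 0],
    [1, 2, 0, 0, 0, 0, 0],
    [1, 2, 0, 0, 0, 0, 0],
  ],
)

```text
time_s: 16.7
eef_pos: [389.6, -49.8, -37.3]
ee_rot: [0.657, 0.262, 0.657, -0.262]
force: [-4.8, 2.3, 16.5]
grip_width: 0.001
```

Run:
```python
from h import *
s,_=snap('wrist','f2');print(s['eef_pos'],s['force'])
```

```text
[389.59196053 -49.82732032 -37.30986974] [-4.75258069  2.25634659 16.47708436]
```

Contact came at a reported z of about -36.5 mm, so the real fingertips are 36.5 mm behind the reported TCP. I'll apply that offset from here on and redo the lever.

Run:
```python
from h import *
p=(389.6,-49.8,-38,-43.5);a=(389.6,-49.8,70,-43.5);b=(567,-227,170,-43.5)
rows(line(p,a,2)+line(a,b,8)+line(b,(567,-227,72,-43.5),5))
```

```text
[1, -53.3, 0.0, 0.0 , 0.0, 0.0, 0.0 ]
[1, -107.3, 0.0, 0.0 , 0.0, 0.0, 0.0 ]
[1, -119.8, -0.8, 31.4 , 0.0, 0.0, 0.0 ]
[1, -132.3, -1.6, 62.7 , 0.0, 0.0, 0.0 ]
[1, -144.8, -2.4, 94.0 , 0.0, 0.0, 0.0 ]
--
[1, -12.5, -0.8, 31.3 , 0.0, 0.0, 0.0 ]
[1, -25.0, -1.6, 62.7 , 0.0, 0.0, 0.0 ]
[1, -37.5, -2.4, 94.0 , 0.0, 0.0, 0.0 ]
[1, -50.0, -3.2, 125.3 , 0.0, 0.0, 0.0 ]
[1, -62.5, -4.0, 156.7 , 0.0, 0.0, 0.0 ]
--
[1, 19.6, 0.0, 0.0 , 0.0, 0.0, 0.0 ]
[1, 39.2, 0.0, 0.0 , 0.0, 0.0, 0.0 ]
[1, 58.8, 0.0, 0.0 , 0.0, 0.0, 0.0 ]
[1, 78.4, 0.0, 0.0 , 0.0, 0.0, 0.0 ]
[1, 98.0, 0.0, 0.0 , 0.0, 0.0, 0.0 ]
--
```

Request:
carry_out(
  deltas=[
    [1, -53, 0, 0, 0, 0, 0],
    [1, -107, 0, 0, 0, 0, 0],
    [1, -124, -1, 31, 0, 0, 0],
    [1, -136, -2, 63, 0, 0, 0],
    [1, -148, -2, 94, 0, 0, 0],
  ],
)

```text
time_s: 17.38
eef_pos: [456.9, -116.7, 110.5]
ee_rot: [0.657, 0.262, 0.657, -0.262]
force: [0.8, -0.8, -0.5]
grip_width: -0.003
```

Request:
carry_out(
  deltas=[
    [1, -12, -1, 31, 0, 0, 0],
    [1, -25, -2, 63, 0, 0, 0],
    [1, -37, -2, 94, 0, 0, 0],
    [1, -50, -3, 125, 0, 0, 0],
    [1, -60, -4, 157, 0, 0, 0],
  ],
)

```text
time_s: 18.0
eef_pos: [568.1, -227.6, 170.3]
ee_rot: [0.657, 0.262, 0.657, -0.262]
force: [0.7, -0.2, 0.2]
grip_width: -0.003
```

Request:
carry_out(
  deltas=[
    [1, 20, 0, 0, 0, 0, 0],
    [1, 40, 0, 0, 0, 0, 0],
    [1, 60, 0, 0, 0, 0, 0],
    [1, 80, 0, 0, 0, 0, 0],
    [1, 98, 0, 0, 0, 0, 0],
  ],
)

```text
time_s: 18.62
eef_pos: [567.3, -226.9, 70.9]
ee_rot: [0.657, 0.262, 0.657, -0.262]
force: [-0.4, -0.2, -0.2]
grip_width: 0.001
```

Request:
carry_out(
  deltas=[
    [1, 0, 0, -17, 0, 0, 0],
    [1, 0, 0, -34, 0, 0, 0],
    [1, 0, 0, -51, 0, 0, 0],
    [1, 0, 0, -68, 0, 0, 0],
    [1, 0, 0, -80, 0, 0, 0],
  ],
)

```text
time_s: 19.25
eef_pos: [509.0, -171.5, 71.9]
ee_rot: [0.657, 0.262, 0.657, -0.262]
force: [0.2, -0.3, 0.2]
grip_width: 0.003
```

Request:
carry_out(
  deltas=[
    [1, 0, 0, -15, 0, 0, 0],
    [1, 0, 0, -30, 0, 0, 0],
    [1, 0, 0, -45, 0, 0, 0],
    [1, 0, 0, -58, 0, 0, 0],
    [1, 0, 0, -58, 0, 0, 0],
  ],
)

```text
time_s: 19.88
eef_pos: [467.0, -131.5, 72.0]
ee_rot: [0.657, 0.262, 0.657, -0.262]
force: [-0.3, 0.2, 0.7]
grip_width: -0.001
```

Run:
```python
from h import *
s,_=snap('side','g2')
im=cv2.imread('pics/g2.png');hsv=cv2.cvtColor(im,cv2.COLOR_BGR2HSV)
m=cv2.inRange(hsv,(0,170,100),(5,255,255))|cv2.inRange(hsv,(174,170,100),(180,255,255))
k,l,st,ce=cv2.connectedComponentsWithStats(m)
print([(ce[i].round(1).tolist(),int(st[i,4])) for i in range(1,k) if 8<st[i,4]<300])
print(w2p('side',[(413,-84,90),(539,-196,128),(481,-147,158)]))
```

```text
[([351.3, 192.3], 81), ([380.5, 193.5], 84), ([293.4, 254.6], 50), ([345.6, 268.7], 73), ([379.0, 270.8], 76)]
[[293.3 256.2]
 [339.3 271.8]
 [317.5 252.9]]
```

Red ball now at side (293,255), right where the locked lever should put it, and the peg at (379,271) hasn't moved. The brake is over and the bin still faces the pointer. Next, the blocks.

Run:
```python
from h import *
p=(467,-131.5,72,-43.5);a=(462,-131.5,180,-43.5);b=(410,270,190,25)
rows([(467,-131.5,125,-43.5),a]+line(a,b,8))
```

```text
[1, -52.9, 0.0, -0.7 , 0.0, 0.0, -0.0 ]
[1, -107.9, -3.4, -4.3 , 0.0, 0.0, -0.0 ]
[1, -109.2, 28.5, -43.5 , -8.6, 0.0, -0.0 ]
[1, -110.4, 60.5, -82.8 , -17.1, 0.0, -0.0 ]
[1, -111.7, 92.4, -122.0 , -25.7, 0.0, 0.0 ]
--
[1, -1.2, 45.8, -21.5 , -8.6, 0.0, 0.0 ]
[1, -2.5, 91.6, -43.1 , -17.1, 0.0, 0.0 ]
[1, -3.8, 137.4, -64.6 , -25.7, 0.0, 0.0 ]
[1, -5.0, 183.2, -86.2 , -34.2, 0.0, 0.0 ]
[1, -6.2, 229.0, -107.7 , -42.8, 0.0, 0.0 ]
--
```

Request:
carry_out(
  deltas=[
    [1, -53, 0, -1, 0, 0, 0],
    [1, -108, -3, -4, 0, 0, 0],
    [1, -109, 28, -43, -8.6, 0, 0],
    [1, -110, 60, -83, -17.1, 0, 0],
    [1, -112, 92, -122, -25.7, 0, 0],
  ],
)

```text
time_s: 20.55
eef_pos: [442.2, 19.9, 184.2]
ee_rot: [0.699, 0.108, 0.699, -0.108]
force: [1.6, -0.5, -0.4]
grip_width: 0.002
```

Request:
carry_out(
  deltas=[
    [-1, -1, 46, -21, -8.6, 0, 0],
    [-1, -2, 92, -43, -17.1, 0, 0],
    [-1, -4, 137, -65, -25.7, 0, 0],
    [-1, -5, 183, -86, -34.2, 0, 0],
    [-1, -6, 229, -108, -42.8, 0, 0],
  ],
)

```text
time_s: 21.18
eef_pos: [409.5, 271.5, 190.2]
ee_rot: [0.69, -0.155, 0.69, 0.155]
force: [1.7, -1.1, 0.4]
grip_width: 0.998
```

Run:
```python
from h import *
s,im=snap('wrist','i1');print(s['eef_pos'],s['ee_rot'])
```

```text
[409.54364538 271.49929097 190.20078659] [ 0.69027678 -0.15465124  0.68969846  0.15465118]
```

View pics/i1.png

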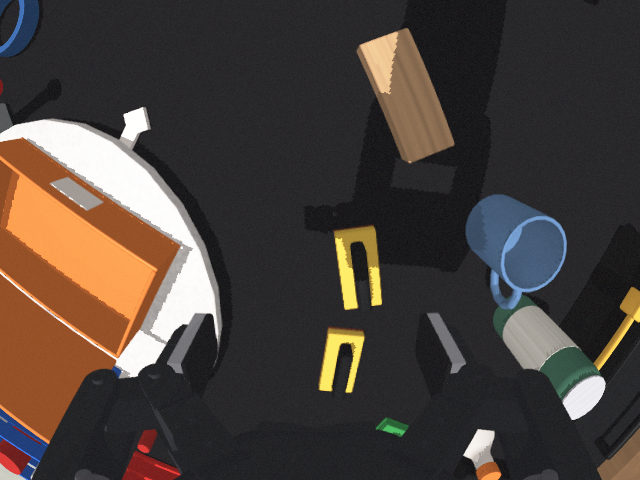

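```bash
cat >> h.py <<'E'
def fit_sanders(im,s,g0):
    from scipy.optimize import minimize
    hsv=cv2.cvtColor(im,cv2.COLOR_RGB2HSV);m=cv2.inRange(hsv,(20,110,60),(34,255,255))
    k,l,st,ce=cv2.connectedComponentsWithStats(m);out=[]
    for i in range(1,k):
        if st[i,4]<400: continue
        pts=np.argwhere(l==i)[:,::-1]
        g=p2w('wrist',[ce[i]],12,s)[0]
        if min(np.hypot(g[0]-a[0],g[1]-a[1]) for a in g0)>60: continue
        H=cv2.convexHull(pts.astype(np.int32));M=np.zeros(im.shape[:2],np.uint8);cv2.fillConvexPoly(M,H,1)
        def cost(q):
            c,sn=np.cos(q[2]),np.sin(q[2]);P=[(q[0]+c*a-sn*b,q[1]+sn*a+c*b,z) for a in(-44,44) for b in(-21,21) for z in(0,16)]
            h=cv2.convexHull((w2p('wrist',P,s)*16).astype(np.int32));N=np.zeros_like(M);cv2.fillConvexPoly(N,h,1,shift=4)
            return -(M&N).sum()/(M|N).sum()
        best=min((minimize(cost,[g[0],g[1],a],method='Nelder-Mead',options=dict(initial_simplex=[[g[0],g[1],a],[g[0]+12,g[1],a],[g[0],g[1]+12,a],[g[0],g[1],a+.25]])) for a in np.radians([0,30,60,-30,90])),key=lambda r:r.fun)
        out.append((*best.x[:2].round(1),round((np.degrees(best.x[2])+90)%180-90,1),round(-best.fun,3)))
    return out
E
python3 - <<'E'
from h import *
s=ctrl.sense();im=cv2.imread('pics/i1.png')[:,:,::-1]
print(fit_sanders(np.ascontiguousarray(im),s,[(453,343),(571,380)]))
E
```

```text
[(np.float64(466.6), np.float64(434.6), np.float64(51.6), np.float64(-0.0)), (np.float64(479.8), np.float64(440.2), np.float64(-6.4), np.float64(-0.0))]h.py:63: RuntimeWarning: overflow encountered in scalar negative
  return -(M&N).sum()/(M|N).sum()
```

Overflow from unsigned arithmetic; fixing that.

```bash
sed -i 's/return -(M&N).sum()\/(M|N).sum()/return -float((M\&N).sum())\/float((M|N).sum())/' h.py
python3 - <<'E'
from h import *
s=ctrl.sense();im=cv2.imread('pics/i1.png')[:,:,::-1]
f=fit_sanders(np.ascontiguousarray(im),s,[(453,343),(571,380)]);print([tuple(map(float,x)) for x in f])
x,y,a,_=map(float,f[0])
p=tuple(s['eef_pos'])+(25.,); b=(x,y,60,a); rows(line(p,b,5),-1)
E
```

```text
[(453.3, 349.1, 33.7, 0.963), (572.4, 388.9, 18.5, 0.962)]
[-1, 26.1, 9.2, 14.4 , -0.9, 0.1, -0.1 ]
[-1, 52.2, 18.4, 28.9 , -2.7, 0.1, -0.1 ]
[-1, 78.2, 27.6, 43.3 , -4.4, 0.1, -0.1 ]
[-1, 104.3, 36.8, 57.8 , -6.1, 0.1, -0.1 ]
[-1, 130.4, 45.9, 72.2 , -7.9, 0.1, -0.1 ]
--
```

Request:
carry_out(
  deltas=[
    [-0.18, 26, 9, 14, -1, 0, 0],
    [-0.18, 52, 18, 29, -2.7, 0, 0],
    [-0.18, 78, 28, 43, -4.4, 0, 0],
    [-0.18, 104, 36, 58, -6, 0, 0],
    [-0.18, 130, 44, 72, -8.2, 0, 0],
  ],
)

```text
time_s: 21.85
eef_pos: [456.9, 340.6, 59.0]
ee_rot: [0.678, -0.202, 0.677, 0.202]
force: [-0.3, 0.0, 0.1]
grip_width: 0.592
```

Request:
carry_out(
  deltas=[
    [-0.18, 25, 0, 0, 0, 0, 0],
    [-0.18, 50, 0, 0, 0, 0, 0],
    [-0.18, 65, 0, 0, 0, 0, 0],
    [-0.18, 74, 0, 0, 0, 0, 0],
    [-0.18, 74, 0, 0, 0, 0, 0],
  ],
)

```text
time_s: 22.48
eef_pos: [456.1, 340.1, -14.1]
ee_rot: [0.678, -0.202, 0.678, 0.202]
force: [-0.7, 0.7, -0.1]
grip_width: 0.589
```

Request:
carry_out(
  deltas=[
    [1, 0, 0, 0, 0, 0, 0],
    [1, 0, 0, 0, 0, 0, 0],
    [1, 0, 0, 0, 0, 0, 0],
    [1, 0, 0, 0, 0, 0, 0],
    [1, -15, 0, 0, 0, 0, 0],
  ],
  newtons=60,
)

```text
time_s: 23.1
eef_pos: [455.2, 339.7, 0.6]
ee_rot: [0.677, -0.202, 0.678, 0.202]
force: [0.2, -0.4, -0.7]
grip_width: 0.149
```

Run:
```python
from h import *
s,im=snap('wrist','j1');print(s['eef_pos'],s['grip_width'],s['force'])
print([tuple(map(float,x)) for x in fit_sanders(im,s,[(453,345),(571,388)])])
```

```text
[455.21099668 339.74031821   0.64143964] 0.14855774067162553 [ 0.23196973 -0.4076823  -0.65814544]
[(457.8, 342.7, 35.9, 0.621), (562.9, 411.6, 27.6, 0.132)]
```

Run:
```python
from h import *
p=(455.2,339.7,0.5,33.3);a=(455.2,339.7,115,33.3);b=(533,-14,120,-8.5)
rows(line(p,a,3)+line(a,b,12)+line(b,(533,-14,33,-8.5),5))
```

```text
[1, -35.4, 0.1, -1.6 , -0.1, 0.1, 0.0 ]
[1, -73.6, 0.1, -1.5 , -0.1, 0.1, 0.0 ]
[1, -111.7, 0.1, -1.4 , -0.1, 0.1, 0.0 ]
[1, -112.2, -28.1, -12.1 , 3.4, 0.1, 0.0 ]
[1, -112.6, -56.3, -22.9 , 6.9, 0.1, 0.0 ]
--
[1, -0.4, -29.3, -7.3 , 3.5, 0.0, 0.0 ]
[1, -0.8, -58.6, -14.5 , 7.0, 0.0, 0.0 ]
[1, -1.2, -87.9, -21.8 , 10.5, 0.0, 0.0 ]
[1, -1.7, -117.2, -29.1 , 13.9, 0.0, 0.0 ]
[1, -2.1, -146.5, -36.3 , 17.4, 0.0, 0.0 ]
--
[1, -0.4, -30.1, 1.8 , 3.5, 0.0, 0.0 ]
[1, -0.8, -60.2, 3.7 , 7.0, 0.0, 0.0 ]
[1, -1.2, -90.4, 5.5 , 10.5, 0.0, 0.0 ]
[1, -1.7, -120.5, 7.3 , 13.9, 0.0, 0.0 ]
[1, -2.1, -150.6, 9.2 , 17.4, 0.0, 0.0 ]
--
[1, 17.4, 0.0, 0.0 , 0.0, 0.0, 0.0 ]
[1, 34.8, 0.0, 0.0 , 0.0, 0.0, 0.0 ]
[1, 52.2, 0.0, 0.0 , 0.0, 0.0, 0.0 ]
[1, 69.6, 0.0, 0.0 , 0.0, 0.0, 0.0 ]
[1, 87.0, 0.0, 0.0 , 0.0, 0.0, 0.0 ]
--
```

Request:
carry_out(
  deltas=[
    [1, -35, 0, 0, 0, 0, 0],
    [1, -74, 0, -1, 0, 0, 0],
    [1, -112, 0, -1, 0, 0, 0],
    [1, -112, -28, -12, 3.4, 0, 0],
    [1, -113, -56, -23, 7, 0, 0],
  ],
)

```text
time_s: 23.78
eef_pos: [467.4, 280.1, 114.7]
ee_rot: [0.689, -0.16, 0.688, 0.16]
force: [1.1, 0.5, -1.4]
grip_width: 0.147
```

Request:
carry_out(
  deltas=[
    [1, 0, -29, -7, 3.5, 0, 0],
    [1, -1, -58.6, -14.5, 7, 0, 0],
    [1, -1, -88, -22, 10.5, 0, 0],
    [1, -2, -117, -29, 14, 0, 0],
    [1, -2, -146.5, -36, 17.4, 0, 0],
  ],
)

```text
time_s: 24.4
eef_pos: [499.9, 132.4, 116.5]
ee_rot: [0.705, -0.054, 0.705, 0.054]
force: [0.4, -0.1, -1.4]
grip_width: 0.149
```

Request:
carry_out(
  deltas=[
    [1, 0, -30, 2, 3.5, 0, 0],
    [1, -1, -60, 4, 7, 0, 0],
    [1, -1, -90, 5.5, 10.5, 0, 0],
    [1, -2, -120.5, 7, 14, 0, 0],
    [1, -2, -150.6, 9, 17.4, 0, 0],
  ],
)

```text
time_s: 25.02
eef_pos: [531.8, -15.1, 118.5]
ee_rot: [0.705, 0.054, 0.705, -0.054]
force: [0.2, 0.8, -2.0]
grip_width: 0.153
```

Run:
```python
from h import *
s,im=snap('wrist','k1');print(s['eef_pos'],s['grip_width'],s['force'])
print(ctrl.sense()['eef_pos'])
```

```text
[531.81976212 -15.11744285 118.4836822 ] 0.15295564339488818 [ 0.17195165  0.80717062 -1.97287169]
[532.58515734 -18.21575551 118.42658701]
```

View pics/k1.png

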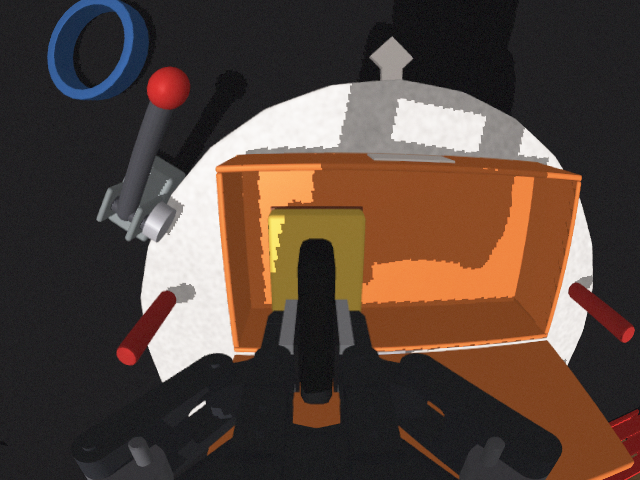

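Run:
```python
from h import *
s=ctrl.sense();s=dict(s);s['eef_pos']=np.array([531.8,-15.1,118.5])
A=p2w('wrist',[(218,168),(581,177),(235,350),(547,338)],100,s);print(A,A.mean(0))
print('front patch',p2w('wrist',[(412,158)],70,s),'tip',p2w('wrist',[(392,38)],12,s))
```

```text
[[465.2 -58.6 100. ]
 [498.4 163.3 100. ]
 [582.2 -77.  100. ]
 [617.7 146.6 100. ]] [540.875  43.575 100.   ]
front patch [[480.5  53.9  70. ]] tip [[393.3  65.1  12. ]]
```

Request:
carry_out(
  deltas=[
    [1, 20, 5, 0, 0, 0, 0],
    [1, 40, 5, 0, 0, 0, 0],
    [1, 60, 5, 0, 0, 0, 0],
    [1, 78, 5, 0, 0, 0, 0],
    [1, 85, 5, 0, 0, 0, 0],
  ],
)

```text
time_s: 25.7
eef_pos: [532.0, -9.0, 32.5]
ee_rot: [0.705, 0.053, 0.706, -0.053]
force: [-0.2, 0.2, -0.9]
grip_width: 0.147
```

Request:
carry_out(
  deltas=[
    [1, 0, 0, 0, 0, 0, 0],
    [0.2, 0, 0, 0, 0, 0, 0],
    [0.2, 0, 0, 0, 0, 0, 0],
    [0.2, -40, 0, 0, 0, 0, 0],
    [0.2, -90, 0, 0, 0, 0, 0],
  ],
)

```text
time_s: 26.32
eef_pos: [532.0, -9.1, 123.9]
ee_rot: [0.705, 0.053, 0.706, -0.053]
force: [0.4, 0.3, 0.4]
grip_width: 0.4
```

Run:
```python
from h import *
s=ctrl.sense();p=tuple(s['eef_pos'])+(-8.8,);print(p)
q=(p[0],p[1],125,-8.8);m=(500,190,135,8); b=(571.5,381,70,18.5)
rows([q]+line(q,m,5)+line(m,b,4)+line(b,(571.5,381,-14,18.5),5),-.18)
```

```text
(np.float64(532.0106065191003), np.float64(-9.098610755816036), np.float64(123.9423144019148), -8.8)
[-0.18, -1.1, 0.0, -0.0 , 0.2, -0.1, -0.0 ]
[-0.18, -3.0, 38.4, -12.3 , -3.2, -0.1, -0.0 ]
[-0.18, -5.0, 76.8, -24.6 , -6.5, -0.1, -0.0 ]
[-0.18, -7.0, 115.2, -36.9 , -9.9, -0.1, -0.0 ]
[-0.18, -9.0, 153.7, -49.2 , -13.2, -0.1, -0.0 ]
--
[-0.18, -2.0, 40.2, -3.2 , -3.4, 0.0, 0.0 ]
[-0.18, 14.2, 86.4, 18.5 , -6.0, 0.0, 0.0 ]
[-0.18, 30.5, 132.5, 40.2 , -8.6, 0.0, 0.0 ]
[-0.18, 46.8, 178.6, 61.9 , -11.2, 0.0, 0.0 ]
[-0.18, 63.0, 224.8, 83.6 , -13.9, 0.0, 0.0 ]
--
[-0.18, 16.8, 0.0, 0.0 , 0.0, 0.0, 0.0 ]
[-0.18, 33.6, 0.0, 0.0 , 0.0, 0.0, 0.0 ]
[-0.18, 50.4, 0.0, 0.0 , 0.0, 0.0, 0.0 ]
[-0.18, 67.2, 0.0, 0.0 , 0.0, 0.0, 0.0 ]
[-0.18, 84.0, 0.0, 0.0 , 0.0, 0.0, 0.0 ]
--
```

Request:
carry_out(
  deltas=[
    [-0.18, -1, 0, 0, 0, 0, 0],
    [-0.18, -3, 38, -12, -3.2, 0, 0],
    [-0.18, -5, 77, -25, -6.5, 0, 0],
    [-0.18, -7, 115, -37, -10, 0, 0],
    [-0.18, -9, 154, -49, -13.2, 0, 0],
  ],
)

```text
time_s: 26.95
eef_pos: [506.5, 151.6, 131.6]
ee_rot: [0.706, -0.029, 0.707, 0.029]
force: [0.0, 0.2, -0.1]
grip_width: 0.59
```

Request:
carry_out(
  deltas=[
    [-0.18, -2, 45, -3, -4, 0, 0],
    [-0.18, 10, 100, 24, -7, 0, 0],
    [-0.18, 25, 155, 50, -10, 0, 0],
    [-0.18, 45, 200, 72, -12, 0, 0],
    [-0.18, 50, 225, 84, -13.9, 0, 0],
  ],
)

```text
time_s: 27.58
eef_pos: [571.9, 383.3, 79.1]
ee_rot: [0.697, -0.115, 0.699, 0.114]
force: [0.5, 0.2, 1.1]
grip_width: 0.593
```

Request:
carry_out(
  deltas=[
    [-0.18, 0, 0, 0, 0, 0, 0],
    [-0.18, 0, 0, 0, 0, 0, 0],
    [-0.18, 0, 0, 0, 0, 0, 0],
    [-0.18, 0, 0, 0, 0, 0, 0],
    [-0.18, 0, 0, 0, 0, 0, 0],
  ],
)

```text
time_s: 28.2
eef_pos: [572.8, 381.1, 82.3]
ee_rot: [0.698, -0.113, 0.698, 0.114]
force: [-1.0, -0.2, -0.2]
grip_width: 0.592
```

Run:
```python
from h import *
s,im=snap('wrist','l1');print(s['eef_pos'],s['ee_rot'],s['grip_width'])
f=fit_sanders(im,s,[(571,381),(450,345)]);print([tuple(map(float,x)) for x in f])
g,scn=snap('scene','l2')
hsv=cv2.cvtColor(scn,cv2.COLOR_RGB2HSV);m=cv2.inRange(hsv,(23,150,90),(32,255,255))
k,l,st,ce=cv2.connectedComponentsWithStats(m)
for i in range(1,k):
    if 20<st[i,4]<330: print(ce[i].round(),st[i,4],p2w('scene',[ce[i]],10)[0])
```

```text
[572.79663192 381.14665348  82.28925546] [ 0.69802374 -0.11349007  0.69784759  0.11354116] 0.5920497427443696
[(573.1, 381.3, 18.1, 0.974)]
[519. 143.] 115 [-59.2 843.6  10. ]
[611. 304.] 261 [786.8 843.1  10. ]
[442. 265.] 219 [580.3 376.7  10. ]
[ 38. 334.] 82 [ 738.  -846.3   10. ]
```

View pics/l1.png

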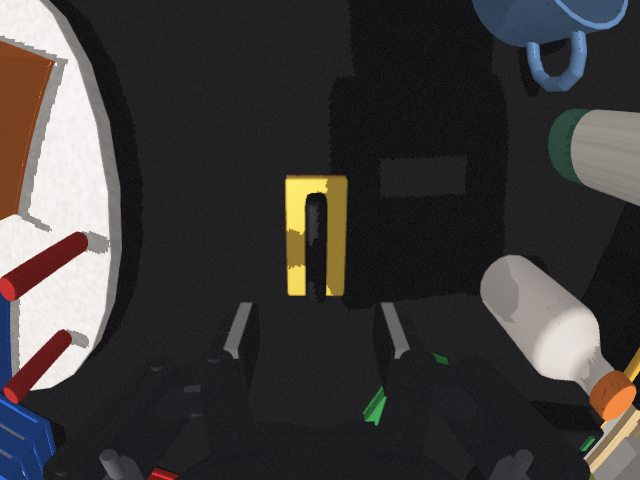

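Request:
carry_out(
  deltas=[
    [-0.18, 30, 0, 0, 0, 0, 0],
    [-0.18, 60, 0, 0, 0, 0, 0],
    [-0.18, 85, 0, 0, 0, 0, 0],
    [-0.18, 96, 0, 0, 0, 0, 0],
    [-0.18, 96, 0, 0, 0, 0, 0],
  ],
)

```text
time_s: 28.92
eef_pos: [572.6, 381.4, -14.2]
ee_rot: [0.698, -0.114, 0.698, 0.114]
force: [-0.2, -0.8, 0.1]
grip_width: 0.59
```

Request:
carry_out(
  deltas=[
    [1, 0, 0, 0, 0, 0, 0],
    [1, 0, 0, 0, 0, 0, 0],
    [1, 0, 0, 0, 0, 0, 0],
    [1, 0, 0, 0, 0, 0, 0],
    [1, -30, 0, 0, 0, 0, 0],
  ],
  newtons=60,
)

```text
time_s: 29.55
eef_pos: [571.2, 380.8, 14.0]
ee_rot: [0.696, -0.114, 0.7, 0.113]
force: [-0.0, -0.4, -0.3]
grip_width: 0.148
```

Run:
```python
from h import *
s=ctrl.sense();p=(573,381,16,18.5);a=(573,381,130,18.5);m=(495,210,130,5);b=(548,93,125,-8.5)
rows(line(p,a,3)+line(a,m,7)+line(m,b,5))
```

```text
[1, -40.0, -0.4, 1.6 , -0.0, -0.3, 0.0 ]
[1, -78.0, -0.4, 1.4 , -0.0, -0.3, 0.0 ]
[1, -116.0, -0.4, 1.2 , -0.0, -0.3, 0.0 ]
[1, -115.9, -20.0, -17.1 , 1.9, -0.3, 0.0 ]
[1, -115.8, -39.6, -35.5 , 3.9, -0.3, 0.0 ]
--
[1, 0.0, -20.8, -17.0 , 1.9, 0.0, 0.0 ]
[1, 0.0, -41.6, -33.9 , 3.9, 0.0, 0.0 ]
[1, 0.0, -62.5, -50.9 , 5.8, 0.0, 0.0 ]
[1, 0.0, -83.3, -67.8 , 7.7, 0.0, 0.0 ]
[1, 0.0, -104.1, -84.8 , 9.6, 0.0, 0.0 ]
--
[1, 1.0, -24.2, 8.5 , 2.7, 0.0, 0.0 ]
[1, 2.0, -48.5, 17.0 , 5.4, 0.0, 0.0 ]
[1, 3.0, -72.7, 25.6 , 8.1, 0.0, 0.0 ]
[1, 4.0, -96.9, 34.1 , 10.8, 0.0, 0.0 ]
[1, 5.0, -121.2, 42.6 , 13.5, 0.0, 0.0 ]
--
```

Request:
carry_out(
  deltas=[
    [1, -40, 0, 0, 0, 0, 0],
    [1, -78, 0, 0, 0, 0, 0],
    [1, -116, 0, 0, 0, 0, 0],
    [1, -116, -20, -17, 2, 0, 0],
    [1, -116, -40, -36, 4, 0, 0],
  ],
)

```text
time_s: 30.18
eef_pos: [550.8, 331.5, 131.9]
ee_rot: [0.701, -0.089, 0.701, 0.089]
force: [-0.3, -0.2, -1.7]
grip_width: 0.145
```

Request:
carry_out(
  deltas=[
    [1, 0, -21, -17, 2, 0, 0],
    [1, 0, -42, -34, 4, 0, 0],
    [1, 0, -62, -51, 6, 0, 0],
    [1, 0, -83, -68, 8, 0, 0],
    [1, 0, -104, -85, 9.6, 0, 0],
  ],
)

```text
time_s: 30.8
eef_pos: [494.4, 209.4, 131.8]
ee_rot: [0.706, -0.03, 0.707, 0.03]
force: [0.3, 0.5, -0.9]
grip_width: 0.144
```

Request:
carry_out(
  deltas=[
    [1, 1, -28, 10, 3, 0, 0],
    [1, 2, -56, 20, 6, 0, 0],
    [1, 4, -90, 32, 10, 0, 0],
    [1, 5, -121, 42.6, 13.5, 0, 0],
    [1, 5, -121, 42.6, 13.5, 0, 0],
  ],
)

```text
time_s: 31.42
eef_pos: [548.2, 91.6, 126.6]
ee_rot: [0.705, 0.054, 0.705, -0.054]
force: [-0.1, 0.2, -1.5]
grip_width: 0.151
```

Run:
```python
from h import *
s=ctrl.sense();print(s['eef_pos'],s['grip_width'])
a=(548,93,125,-8.5);rows([a]*2)
s,im=snap('wrist','m1')
```

```text
[548.18517472  91.55655339 126.61265381] 0.15101505571736787
[1, 1.6, 1.4, -0.4 , -0.3, -0.0, 0.0 ]
[1, 1.6, 1.4, -0.4 , -0.3, -0.0, 0.0 ]
--
```

View pics/m1.png

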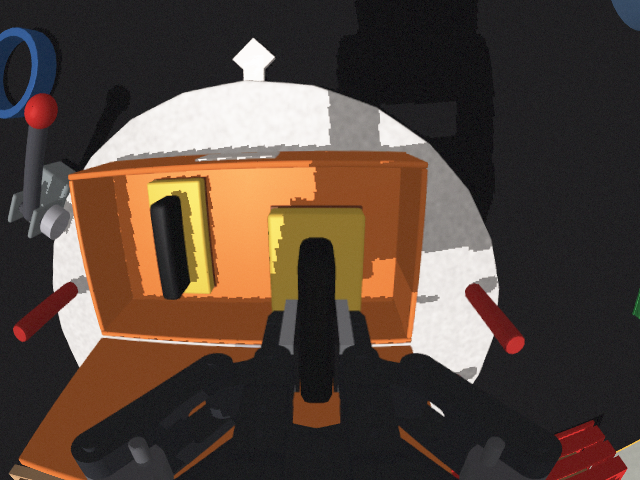

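The first block lies flat in the bin at (180,238). The second is held over the right half at (316,258).

Request:
carry_out(
  deltas=[
    [1, 20, 0, 0, 0, 0, 0],
    [1, 45, 0, 0, 0, 0, 0],
    [1, 70, 0, 0, 0, 0, 0],
    [1, 88, 0, 0, 0, 0, 0],
    [1, 94, 0, 0, 0, 0, 0],
  ],
)

```text
time_s: 32.1
eef_pos: [546.9, 94.2, 32.2]
ee_rot: [0.705, 0.052, 0.706, -0.052]
force: [0.1, 0.1, -1.0]
grip_width: 0.15
```

Request:
carry_out(
  deltas=[
    [1, 0, 0, 0, 0, 0, 0],
    [0.2, 0, 0, 0, 0, 0, 0],
    [0.2, 0, 0, 0, 0, 0, 0],
    [0.2, -40, 0, 0, 0, 0, 0],
    [0.2, -90, 0, 0, 0, 0, 0],
  ],
)

```text
time_s: 32.72
eef_pos: [547.3, 93.2, 123.9]
ee_rot: [0.705, 0.053, 0.706, -0.053]
force: [0.2, 0.4, 0.2]
grip_width: 0.398
```

```bash
cat > lid.py <<'E'
from h import *
d=np.array([-.989,.148]);w=np.array([.148,.989])
def W(u,tipz,v=42): 
    p=C+u*d+v*w; return (*p,tipz-36.5,-8.5)
def arc(deg,r=100):
    t=np.radians(deg); return W(40+r*np.cos(t)-6*np.sin(t)-11,100+r*np.sin(t)+6*np.cos(t))
E
python3 - <<'E'
from lid import *
s=ctrl.sense();p=tuple(s['eef_pos'])+(-8.5,)
up=(p[0],p[1],235,-8.5);b=W(-35,271.5);c=W(-35,200)
print(b)
rows(line(p,up,2)+line(up,b,3)+line(b,c,3)+[arc(105)]*2+[arc(a) for a in np.linspace(105,0,16)[1:]]+[arc(0)],1)
E
```

```text
(np.float64(681.831), np.float64(61.858), 235.0, -8.5)
[1, -55.6, -0.0, -0.1 , -0.1, -0.1, 0.0 ]
[1, -111.1, -0.0, -0.2 , -0.1, -0.1, 0.0 ]
[1, -111.2, -3.6, 45.7 , -0.1, -0.1, 0.0 ]
[1, -111.2, -7.2, 91.6 , -0.1, -0.1, 0.0 ]
[1, -111.3, -10.9, 137.5 , -0.1, -0.1, 0.0 ]
--
[1, 23.8, -0.0, 0.0 , 0.0, 0.0, 0.0 ]
[1, 47.7, -0.0, 0.0 , 0.0, 0.0, 0.0 ]
[1, 71.5, -0.0, 0.0 , 0.0, 0.0, 0.0 ]
[1, 76.5, 0.0, -32.3 , 0.0, 0.0, 0.0 ]
[1, 76.5, 0.0, -32.3 , 0.0, 0.0, 0.0 ]
--
[1, -3.2, 0.0, -11.8 , 0.0, 0.0, 0.0 ]
[1, -4.8, 0.0, -23.9 , 0.0, 0.0, 0.0 ]
[1, -5.0, 0.0, -36.2 , 0.0, 0.0, 0.0 ]
[1, -3.7, 0.0, -48.3 , 0.0, 0.0, 0.0 ]
[1, -1.0, 0.0, -60.2 , 0.0, 0.0, 0.0 ]
--
[1, 4.2, 0.0, -11.5 , 0.0, 0.0, 0.0 ]
[1, 9.8, 0.0, -22.4 , 0.0, 0.0, 0.0 ]
[1, 16.6, 0.0, -32.5 , 0.0, 0.0, 0.0 ]
[1, 24.6, 0.0, -41.7 , 0.0, 0.0, 0.0 ]
[1, 33.7, 0.0, -49.9 , 0.0, 0.0, 0.0 ]
--
[1, 10.0, 0.0, -7.0 , 0.0, 0.0, 0.0 ]
[1, 20.8, 0.0, -12.7 , 0.0, 0.0, 0.0 ]
[1, 32.3, 0.0, -17.1 , 0.0, 0.0, 0.0 ]
[1, 44.1, 0.0, -20.0 , 0.0, 0.0, 0.0 ]
[1, 56.3, 0.0, -21.5 , 0.0, 0.0, 0.0 ]
--
[1, 0.0, 0.0, 0.0 , 0.0, 0.0, 0.0 ]
--
```

Request:
carry_out(
  deltas=[
    [1, -56, 0, 0, 0, 0, 0],
    [1, -111, 0, 0, 0, 0, 0],
    [1, -111, -4, 46, 0, 0, 0],
    [1, -111, -7, 92, 0, 0, 0],
    [1, -111, -11, 137.5, 0, 0, 0],
  ],
)

```text
time_s: 33.35
eef_pos: [683.3, 61.4, 234.7]
ee_rot: [0.705, 0.053, 0.705, -0.053]
force: [0.3, 0.3, 0.4]
grip_width: 0.003
```

Request:
carry_out(
  deltas=[
    [1, 0, 0, 0, 0, 0, 0],
    [1, 24, 0, 0, 0, 0, 0],
    [1, 48, 0, 0, 0, 0, 0],
    [1, 72, 0, 0, 0, 0, 0],
    [1, 76, 0, 0, 0, 0, 0],
  ],
)

```text
time_s: 33.98
eef_pos: [681.0, 62.1, 157.3]
ee_rot: [0.704, 0.053, 0.706, -0.053]
force: [0.6, 0.3, -0.5]
grip_width: 0.002
```

Request:
carry_out(
  deltas=[
    [1, 0, 0, -12, 0, 0, 0],
    [1, 0, 0, -24, 0, 0, 0],
    [1, 0, 0, -32, 0, 0, 0],
    [1, -3, 0, -44, 0, 0, 0],
    [1, -5, 0, -56, 0, 0, 0],
  ],
)

```text
time_s: 34.6
eef_pos: [626.5, 70.2, 164.0]
ee_rot: [0.706, 0.053, 0.705, -0.053]
force: [1.2, 0.0, -1.4]
grip_width: -0.003
```

Request:
carry_out(
  deltas=[
    [1, 0, 0, -12, 0, 0, 0],
    [1, 1, 0, -24, 0, 0, 0],
    [1, 4, 0, -36, 0, 0, 0],
    [1, 8, 0, -47, 0, 0, 0],
    [1, 14, 0, -58, 0, 0, 0],
  ],
)

```text
time_s: 35.22
eef_pos: [569.5, 78.8, 150.2]
ee_rot: [0.706, 0.053, 0.704, -0.053]
force: [1.0, 0.4, 1.5]
grip_width: 0.006
```

Run:
```python
from lid import *
s=ctrl.sense();print(s['eef_pos'],s['force'],arc(50))
b,_=snap('side','n2');rows([arc(a) for a in np.linspace(53,0,11)[1:]])
cv2.imwrite('pics/n.png',cv2.resize(cv2.imread('pics/n2.png')[140:310,225:445],None,fx=3.4,fy=3.4,interpolation=2))
```

```text
[569.54763171  78.84415869 150.24338788] [0.99247947 0.35027844 1.45982696] (np.float64(559.5090131274693), np.float64(80.16300915787113), np.float64(143.96116997001704), -8.5)
[1, 7.9, -0.3, -11.9 , -0.1, 0.0, -0.0 ]
[1, 14.0, -0.3, -18.8 , -0.1, 0.0, -0.0 ]
[1, 20.8, -0.3, -25.2 , -0.1, 0.0, -0.0 ]
[1, 28.1, -0.3, -30.8 , -0.1, 0.0, -0.0 ]
[1, 35.9, -0.3, -35.8 , -0.1, 0.0, -0.0 ]
--
[1, 8.2, 0.0, -4.2 , 0.0, 0.0, 0.0 ]
[1, 16.8, 0.0, -7.7 , 0.0, 0.0, 0.0 ]
[1, 25.7, 0.0, -10.4 , 0.0, 0.0, 0.0 ]
[1, 34.8, 0.0, -12.2 , 0.0, 0.0, 0.0 ]
[1, 44.0, 0.0, -13.2 , 0.0, 0.0, 0.0 ]
--
```

View pics/n.png

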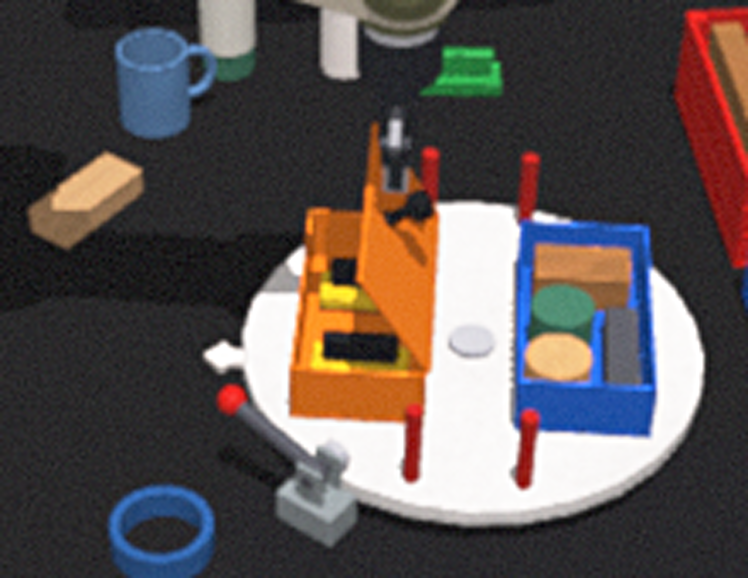

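The lid is half way down, both blocks are flat in the bin, and the lever is over with its ball at (232,400). I'll carry on closing it.

Request:
carry_out(
  deltas=[
    [1, 8, 0, -12, 0, 0, 0],
    [1, 14, 0, -19, 0, 0, 0],
    [1, 21, 0, -25, 0, 0, 0],
    [1, 28, 0, -31, 0, 0, 0],
    [1, 36, 0, -36, 0, 0, 0],
  ],
)

```text
time_s: 35.9
eef_pos: [533.5, 84.2, 112.6]
ee_rot: [0.705, 0.053, 0.705, -0.053]
force: [-0.5, -0.2, 1.5]
grip_width: -0.002
```

Request:
carry_out(
  deltas=[
    [1, 8, 0, -4, 0, 0, 0],
    [1, 16, 0, -8, 0, 0, 0],
    [1, 24, 0, -10, 0, 0, 0],
    [1, 31, 0, -11, 0, 0, 0],
    [1, 37, 0, -12, 0, 0, 0],
  ],
)

```text
time_s: 36.52
eef_pos: [521.8, 86.0, 75.5]
ee_rot: [0.705, 0.053, 0.705, -0.053]
force: [-0.4, -0.3, 0.7]
grip_width: 0.001
```

Request:
carry_out(
  deltas=[
    [1, 2, 0, 0, 0, 0, 0],
    [1, 4, 0, 0, 0, 0, 0],
    [1, 6, 0, 0, 0, 0, 0],
    [1, 8, 0, 0, 0, 0, 0],
    [1, 8, 0, 0, 0, 0, 0],
  ],
)

```text
time_s: 37.15
eef_pos: [522.1, 86.0, 69.1]
ee_rot: [0.705, 0.053, 0.705, -0.053]
force: [-4.5, 0.2, 10.7]
grip_width: 0.003
```

Request:
carry_out(
  deltas=[
    [1, 1, 0, 0, 0, 0, 0],
    [1, 1, 0, 0, 0, 0, 0],
    [1, -30, 0, 0, 0, 0, 0],
    [1, -80, 0, 0, 0, 0, 0],
    [1, -130, 0, 0, 0, 0, 0],
  ],
)

```text
time_s: 37.78
eef_pos: [521.8, 86.0, 199.5]
ee_rot: [0.705, 0.053, 0.705, -0.053]
force: [0.2, 0.2, -0.7]
grip_width: -0.001
```

Request:
carry_out(
  deltas=[
    [1, 0, 30, -40, 0, 0, 0],
    [1, 0, 60, -80, 0, 0, 0],
    [1, 0, 90, -120, 0, 0, 0],
    [1, 0, 110, -140, 0, 0, 0],
    [1, 0, 110, -140, 0, 0, 0],
  ],
)

```text
time_s: 38.4
eef_pos: [399.2, 216.7, 198.2]
ee_rot: [0.705, 0.052, 0.705, -0.052]
force: [-0.0, -0.8, 0.5]
grip_width: 0.003
```

Run:
```python
from h import *
s,_=snap('wrist','o1');snap('side','o2');snap('scene','o3');print(s['eef_pos'],s['force'])
a=cv2.imread('pics/o2.png')[140:310,245:445];b=cv2.imread('pics/o3.png')[180:350,240:440]
cv2.imwrite('pics/o.png',np.hstack([cv2.resize(a,None,fx=2,fy=2.,interpolation=2),cv2.resize(b,None,fx=2,fy=2.,interpolation=2)]))
```

```text
[399.2362523  216.67437547 198.23105534] [-0.047493   -0.82343105  0.53374971]
```

View pics/o.png

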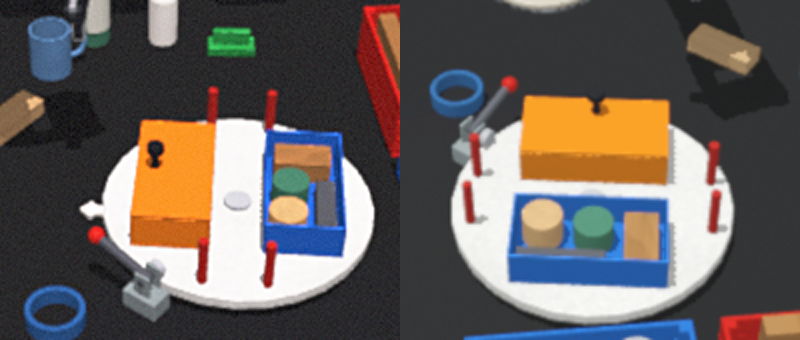

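View pics/o1.png

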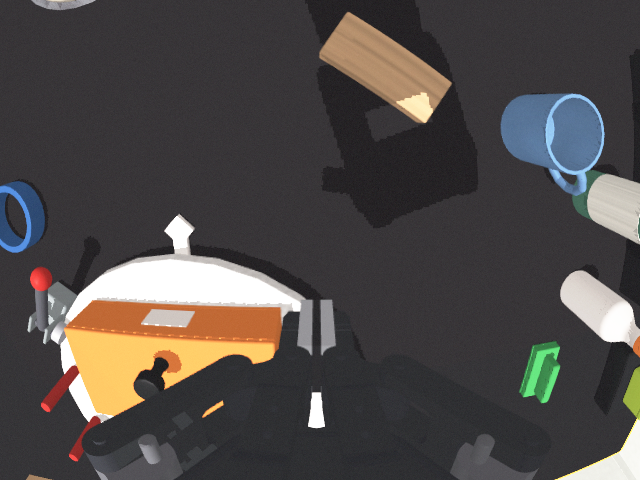

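The lid is flat, the lever is over, and the patch at (168,318) sits behind the pointer tip at (179,216). I'll check the alignment figure, then hand in.

Run:
```python
from h import *
s=ctrl.sense()
F=p2w('wrist',[(168,318)],70,s)[0];P=p2w('wrist',[(180,217)],12,s)[0]
d=P[:2]-C;d/=np.linalg.norm(d);e=F[:2]-C;lat=d[0]*e[1]-d[1]*e[0];print(F,P,lat)
if abs(lat)<15: order.finish_job();print('handed in')
```

```text
[480.7  51.   70. ] [392.7  70.1  12. ] 3.241438982400158
the job is handed in; nothing more can be done
handed in
```

The job is handed in at about 38 s of robot time; the hand-in gives no verdict, so the results below are from my own checks.

- **Carousel and brake:** I pushed the carousel round by a peg until the orange bin faced the pointer, then swung the brake lever over to lock it.
- **Blocks and lid:** I found two yellow sanding blocks, put both in the orange bin and shut the lid.

**One problem on the way:** the first lever push missed. The real fingertips turned out to be about 36.5 mm shorter than the reported TCP. I measured this by touching the bare bench, and corrected for it from then on.

**Last checks:**
- **Lid:** it looks flat in the pictures and pressed back with about 11 N. I did not measure the joint angle.
- **Lever:** it is over on the locked side.
- **Bin alignment:** the bin front is about 3 mm off the pointer line (limit 25 mm). The wrist-camera pointer readings differed by about 12 mm at the tip, so allow about 8 mm.
- **Blocks:** both lay flat in the bin, last seen when the lid was half shut.
- **Bystanders:** those in view look unmoved and upright, and the robot is clear of everything.

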